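# Trip-test the honey packing bench's power track, prove it dead and close up its sockets

### The job

Hold in the breaker's red test button until its lever has dropped, then take the yellow voltage tester from its dock and rest its tip for a moment on the brass contact of the orange proving unit, next on the brass test point of every socket module on the track in order from the feed unit outwards, and once more on the proving unit, and put the tester back upright in its dock. With the lever still down, slide the modules along the track until the first stands flush against the feed unit and each next one flush against its neighbour, with no bare rail between them, and only then lift the breaker lever fully back up. Leave the honey jars where they stand.

Things in the scene. Friction and masses are not known exactly. Their poses are not given: they have to be found in the camera images.
- elcb: Fixed grey sloping desk enclosure of the earth-leakage breaker, 180 mm deep (x) x 160 mm wide (y), 50 mm high at its front (-x) edge, 134 mm at its back. Its top slopes down towards -x at 25 degrees and carries a dark plate, 10 mm thick, 165 x 124 mm, with the white lever in the middle and the red test button beside it. Origin: centre of the underside, z up.
- button_top (a point): Centre of the top of the round red test button (24 mm diameter, 14 mm proud of the dark plate), 43 mm to the -y side of the lever's middle. It is pressed 7 mm straight into the sloped face, along (sin 25, 0, -cos 25 degrees) in the axes of elcb. The point moves with the button.
- elcb_test (a joint): Travel of the test button: 0 out, 0.007 m fully in, springs back; about 4 N to press. Beyond about 5 mm it trips the lever, which drops by itself.
- elcb_lever (a joint): Breaker lever, rad: 0 = up (on, handle upright), 1.05 = dropped (tripped, handle leaning 60 degrees from upright towards -x of elcb). Hinged about the enclosure's y axis, it snaps over: let go below about 0.15 it goes up to 0, above that it falls to 1.05. Lifting takes up to about 4 N at the handle.
- lever_grip (a point): Grip point on the lever handle, on its centre line, 52 mm from the hinge axis and 12 mm short of its end. The handle is a white flat paddle with a black band, 26 mm wide along the enclosure's y axis, 14 mm thick. Moves with the lever; its z axis points along the handle away from the hinge.
- lever_hinge (a point): Point on the lever's hinge axis (the axis is the enclosure's y axis), level with the lever's middle, 92 mm above the bench.
- track: Fixed aluminium bench power track, 520 mm long (y) x 90 mm wide; base plate 4 mm thick, with a 30 mm wide rail standing to 14 mm along its middle. Grey feed unit at the +y end (66 mm wide, to 60 mm high): its inner face, where the first module must stand, is at y = +190 mm. Black end stop at the -y end, 10 mm thick, 24 mm high. Origin: centre of the underside, z up.
- module1: Loose dark socket module no. 1 counted from the feed unit (some numbers may be absent): 72 mm long along the track (y), 60 mm wide (x), 46 mm high, 0.17 to 0.34 kg. A channel underneath, 33 mm wide and 12 mm deep, straddles the rail, so it slides along the track on the base plate, its top 50 mm above the bench. Origin: centre of the underside, y towards the feed unit, z up.
- module1_test (a point): Brass test point of module1 (13 mm disc in a yellow ring) on its top face, 23.5 mm from its centre towards its -y end, 52 mm above the bench.
- module2: Loose dark socket module no. 2 counted from the feed unit (some numbers may be absent): 72 mm long along the track (y), 60 mm wide (x), 46 mm high, 0.17 to 0.34 kg. A channel underneath, 33 mm wide and 12 mm deep, straddles the rail, so it slides along the track on the base plate, its top 50 mm above the bench. Origin: centre of the underside, y towards the feed unit, z up.
- module2_test (a point): Brass test point of module2 (13 mm disc in a yellow ring) on its top face, 23.5 mm from its centre towards its -y end, 52 mm above the bench.
- module3: Loose dark socket module no. 3 counted from the feed unit (some numbers may be absent): 72 mm long along the track (y), 60 mm wide (x), 46 mm high, 0.17 to 0.34 kg. A channel underneath, 33 mm wide and 12 mm deep, straddles the rail, so it slides along the track on the base plate, its top 50 mm above the bench. Origin: centre of the underside, y towards the feed unit, z up.
- module3_test (a point): Brass test point of module3 (13 mm disc in a yellow ring) on its top face, 23.5 mm from its centre towards its -y end, 52 mm above the bench.
- module4: Loose dark socket module no. 4 counted from the feed unit (some numbers may be absent): 72 mm long along the track (y), 60 mm wide (x), 46 mm high, 0.17 to 0.34 kg. A channel underneath, 33 mm wide and 12 mm deep, straddles the rail, so it slides along the track on the base plate, its top 50 mm above the bench. Origin: centre of the underside, y towards the feed unit, z up.
- module4_test (a point): Brass test point of module4 (13 mm disc in a yellow ring) on its top face, 23.5 mm from its centre towards its -y end, 52 mm above the bench.
- dock: Fixed grey desk dock with a blue band for the voltage tester, 70 x 70 x 85 mm high, with a 26 x 26 mm open square well down its middle. Origin: centre of the underside, z up.
- tester: Loose yellow cordless voltage tester, 170 mm long, 0.12 kg, upright in the dock: its round black guard (40 mm diameter, 75 to 81 mm above the tip) rests on the dock's rim, the tip then 10 mm above the bench. Handle above the guard 26 (x) x 22 mm (y), from 81 to 170 mm; below it an 18 mm square barrel and a white tip 7 mm thick. Origin: end of the tip; z towards the handle.
- prover: Fixed orange proving unit (a known source for checking the tester), 90 mm (x) x 60 mm (y), 36 mm high, with a brass contact in a yellow ring on its top. Origin: centre of the underside, z up.
- prover_contact (a point): Centre of the proving unit's brass contact (13 mm disc, 38 mm above the bench), 20 mm from its centre towards -x.
- jar1: Bystander: full honey jar with a black lid, 74 mm diameter, 98 mm high, 0.5 kg. Origin: centre of the underside.
- jar2: Bystander: full honey jar with a black lid, 74 mm diameter, 98 mm high, 0.5 kg. Origin: centre of the underside.
- jar3: Bystander: full honey jar with a black lid, 74 mm diameter, 98 mm high, 0.5 kg. Origin: centre of the underside.
- jar4: Bystander: full honey jar with a black lid, 74 mm diameter, 98 mm high, 0.5 kg. Origin: centre of the underside.
- jar5: Bystander: full honey jar with a black lid, 74 mm diameter, 98 mm high, 0.5 kg. Origin: centre of the underside.
There are look-alikes about, which are no part of the job. Of the things like the tester, leave any that is grey; of the rest the smaller one is meant. What is shaped like the dock but purple is not meant.

How it is judged:
On the way, in this order (a step that is already met when the one before it is completed fails the run):
1. the red test button is pressed in and the breaker lever has dropped (value of joint elcb_test above 0.004 m and value of joint elcb_lever above 0.9 rad), for 0.1 s.
2. the tester's tip rests on the brass contact of the proving unit (distance between tester and prover_contact below 0.008 m and contact force between tester and prover above 0.3 N), for 0.2 s.
3. the tester's tip touches the brass test point of module1 (distance between tester and module1_test below 0.008 m and contact force between tester and module1 above 0.3 N), for 0.2 s.
4. the tester's tip touches the brass test point of module2 (distance between tester and module2_test below 0.008 m and contact force between tester and module2 above 0.3 N), for 0.2 s.
5. the tester's tip touches the brass test point of module3 (distance between tester and module3_test below 0.008 m and contact force between tester and module3 above 0.3 N), for 0.2 s.
6. the tester's tip touches the brass test point of module4 (distance between tester and module4_test below 0.008 m and contact force between tester and module4 above 0.3 N), for 0.2 s.
7. the tester's tip rests on the proving unit's contact once more (all of step 2), for 0.2 s.
8. all modules stand flush, the first against the feed unit, with the lever still down (y of module1 in the frame of track above 0.151 m and z of each of module1, module2, module3, module4 in the frame of track below 0.008 m and x of module1 in the frame of track between -0.005 and 0.005 m and (y of module2 in the frame of track above 0.151 m or y of module2 in the frame of module1 between -0.075 and -0.066 m) and x of module2 in the frame of track between -0.005 and 0.005 m and (y of module3 in the frame of track above 0.151 m or y of module3 in the frame of module1 between -0.075 and -0.066 m or y of module3 in the frame of module2 between -0.075 and -0.066 m) and x of module3 in the frame of track between -0.005 and 0.005 m and (y of module4 in the frame of track above 0.151 m or y of module4 in the frame of module1 between -0.075 and -0.066 m or y of module4 in the frame of module2 between -0.075 and -0.066 m or y of module4 in the frame of module3 between -0.075 and -0.066 m) and x of module4 in the frame of track between -0.005 and 0.005 m and value of joint elcb_lever above 0.9 rad), for 0.2 s.
9. the breaker lever is fully up again (value of joint elcb_lever below 0.1 rad), for 0.2 s.
At the end, for the whole second after the job is handed in: Lever up (under 0.1 rad); each module present sits on the rail, its feed-side face within 3 mm of the feed unit or of the next module; the tester hangs upright in its dock on its guard; all released and at rest; jars upright, within 4 cm of their places (y of module1 in the frame of track above 0.151 m and z of each of module1, module2, module3, module4 in the frame of track below 0.008 m and x of module1 in the frame of track between -0.005 and 0.005 m and (y of module2 in the frame of track above 0.151 m or y of module2 in the frame of module1 between -0.075 and -0.066 m) and x of module2 in the frame of track between -0.005 and 0.005 m and (y of module3 in the frame of track above 0.151 m or y of module3 in the frame of module1 between -0.075 and -0.066 m or y of module3 in the frame of module2 between -0.075 and -0.066 m) and x of module3 in the frame of track between -0.005 and 0.005 m and (y of module4 in the frame of track above 0.151 m or y of module4 in the frame of module1 between -0.075 and -0.066 m or y of module4 in the frame of module2 between -0.075 and -0.066 m or y of module4 in the frame of module3 between -0.075 and -0.066 m) and x of module4 in the frame of track between -0.005 and 0.005 m and value of joint elcb_lever below 0.1 rad and linear speed of each of module1, module2, module3, module4, tester below 0.02 m/s and horizontal distance between tester and dock below 0.009 m and z of tester in the frame of dock below 0.016 m and angle between tester's own z axis and vertical below 0.15 rad); the robot touches nothing.
It fails at once if a honey jar is shoved more than 4 cm or knocked over (distance of any of jar1, jar2, jar3, jar4, jar5 from where it was at the start of the episode above 0.04 m or angle between any of jar1, jar2, jar3, jar4, jar5's own z axis and vertical above 0.6 rad).
It fails at once if the tester is put to a module while the breaker lever is up (value of joint elcb_lever below 0.5 rad and (contact force between tester and module1 above 0.3 N or contact force between tester and module2 above 0.3 N or contact force between tester and module3 above 0.3 N or contact force between tester and module4 above 0.3 N)).
Of module1, module2, module3, module4 only 2 to 4 are there at a start; the rules pass over those that are not, and their reading is None.
At some moment in a run one of module1, module2, module3, module4 may be knocked a few centimetres aside while the robot is not near it.
It also fails if it takes over 200 s, if anything falls off the work surface, if the arm or the gripper's body presses on something with over 40 N, if the wrist force passes 120 N, or if a joint passes its speed limit or range.

### The arm

A 6-joint arm with a two-finger parallel gripper is mounted at the origin on the work surface. World frame = base frame: x ahead of the robot, y to its left, z up, the work surface at z = 0. Lengths are in m, angles in rad, forces in N, time in s.
With the tool pointing down it reaches from about 0.325 to 0.9 m from the base axis. Payload 6.1 kg.
Tool frame: the origin (TCP) lies on the centre line of the jaws, within the pads' length; the fingertips stand 14 mm ahead of it and the grasp point (between the pads) lies 5 mm behind it; z points along the fingers, y is the direction in which the jaws open and shut (so a half turn about z gives the same grasp; the last joint's range is limited). The gripper opens to 85 mm and grips with 20 to 120 N. Pads are 22 mm wide; open, the fingers measure 114 mm over their backs; the gripper's body (76 mm by 85 mm) begins 54 mm behind the grasp point. The pads swing forward as they close: fully open they stand 13 mm farther back than shut.
Start: joints at [-1.311, 0.22, 1.526, -0, 1.395, -0.126], TCP at [0.235, -0.579, 0.245] pointing down, gripper open.
Joint ranges: [-2.98, 2.98], [-0.91, 2.08], [0.09, 2.57], [-1.24, 4.39], [0.2, 2.65], [-2.68, 2.68]. Speed limits (rad/s): [2.57, 2.57, 3.01, 3.14, 3.14, 3.14].

### API

Orientations are given as a unit quaternion [x, y, z, w].
In Python, from cell import monitor, imaging, manip gives the robot as it stands. The module is installed in compiled form; this text tells all that it offers.
- The arm moves only by the tool drive_tool, never from a script. Its argument "motion" is a list that holds one entry, the list of rows, each a list of 5 numbers: the opening in per cent of the stroke, from 0 (shut) to 100 (fully open), then the shift along the tool's x, y, z in units of 0.6 m (1.0 is 0.6 m), then the turn about the tool's z in units of 0.08 rad (1.0 is 0.08 rad). In form: [[[jaw, dx, dy, dz, roll], ...]]. A call has 1 to 12 rows; each row shifts and turns the commanded pose from where the row before left it, along the tool's axes as they then stand; what a row does not reach is not made up. A row lasts 1/12 s, in which the tool goes at most 41.7 mm and 7.16 degrees, less where a joint would pass 70% of its speed; a pose out of reach is approached as far as the arm can. A call with a number of a shift or a turn outside -1 to 1 is refused whole. A call with a gripper value outside its range is refused whole. The fingers move at their own pace and stop on an object; the grip force is fixed at half the most. Time passes only in rows, so rows that do not move let the fingers close. It gives the time, the measured TCP pose, the force and the opening at its end, in the units of the state.
- monitor.get_obs(): the state, without advancing time (a new reading comes with each control period).
- imaging.read_camera(name): name is "scene" or "top" or "wrist"; returns a dict with "frame" (420x560x3 uint8, red, green, blue), "mtx" (3x3 intrinsics, pixels), "k1" (the pictures are not rectified: a ray, as slopes to the right and down, at radius r is drawn at 1 + k1 r^2 times it, then the intrinsics apply), "pose" (4x4, takes a point from camera to world coordinates). Camera axes: x right, y up, looking along -z (the intrinsics and any distortion apply to the point x, -y, -z); pixel columns grow to the right and rows downward; lengths in m; the calibration is good to about 2 mm. A picture is of the moment at which its call begins. There is no depth.
- manip.hand_in(): hands the job in, once; it reports no verdict.
The state is a dict: "clock": time; "joints": joint angles; "joint_vel": joint speeds; "joint_torque": joint torques, N m; "tool_pos": TCP position; "orientation": TCP orientation; "contact_force": force on the tool from outside, world axes, zero at the start; "moment": the same for the moment, N m; "gripper_width": opening from 0.0 (shut) to 1.0 (fully open).
Only numpy, scipy, OpenCV 4.12 (cv2) and the standard library are available. Lean on these libraries where they do the work, as an engineer would, in place of code of your own. Each camera call takes 0.05 s, during which the arm holds its last target.

## Working session

There is one attempt and no reset: what is moved stays moved. The work goes in short steps, Python scripts to look and compute and a tool call to move; the robot and the scene stay as the last step left them, time stands still between calls to the robot, and variables do not carry over. Pictures are saved under pics/ and viewed, and the job is handed in when it is done.

Besides the shell and the picture viewer there is one more tool, called after "Call:" as name([rows], argument=value, ...), one row to a line, values as JSON. drive_tool: Moves the arm, as the interface text tells. Its arguments: {"type":"object","properties":{"motion":{"type":"array"}},"required":["motion"]}

```bash
mkdir -p pics; ls; cat > h.py <<'E'
import numpy as np, cv2
from cell import monitor, imaging, manip
from scipy.spatial.transform import Rotation as R
def cam(n,save=None):
    d=imaging.read_camera(n)
    if save: cv2.imwrite(f'pics/{save}.png',cv2.cvtColor(d['frame'],cv2.COLOR_RGB2BGR))
    return d
def ray(d,u,v):
    K=np.array(d['mtx']);x=(u-K[0,2])/K[0,0];y=(v-K[1,2])/K[1,1]
    rd=np.hypot(x,y);r=rd
    for _ in range(50): r=rd/(1+d['k1']*r*r)
    s=r/rd if rd>0 else 1
    T=np.array(d['pose']);return T[:3,3],T[:3,:3]@np.array([x*s,-y*s,-1])
def pix(d,u,v,z):
    o,r=ray(d,u,v);return o+r*(z-o[2])/r[2]
def proj(d,p):
    T=np.array(d['pose']);q=T[:3,:3].T@(np.array(p)-T[:3,3]);x=q[0]/-q[2];y=-q[1]/-q[2]
    f=1+d['k1']*(x*x+y*y);K=np.array(d['mtx']);return np.array([K[0,0]*x*f+K[0,2],K[1,1]*y*f+K[1,2]])
def crop(d,u0,v0,u1,v1,s,name):
    im=cv2.cvtColor(d['frame'],cv2.COLOR_RGB2BGR)[v0:v1,u0:u1]
    cv2.imwrite(f'pics/{name}.png',cv2.resize(im,None,fx=s,fy=s,interpolation=cv2.INTER_CUBIC))
def st():
    o=monitor.get_obs();Rm=R.from_quat(o['orientation']).as_matrix()
    print('t',round(o['clock'],2),'p',np.round(o['tool_pos'],4),'F',np.round(o['contact_force'],1),'w',round(o['gripper_width'],3));print(np.round(Rm,3).tolist(),np.round(o['joints'],3))
    return o,Rm
def cmd(p,o=None):
    "shift to world pos p in tool units"
    o=o or monitor.get_obs();Rm=R.from_quat(o['orientation']).as_matrix()
    print('units',np.round(Rm.T@(np.array(p)-o['tool_pos'])/0.6,4))
E
python3 - <<'E'
from h import *
import pickle
for n in ['scene','top','wrist']:
    d=cam(n,n+'0');print(n,np.round(d['pose'],3).tolist(),d['k1'],d['mtx'][0][0]);pickle.dump(d,open(n+'0.pkl','wb'))
st()
E
```

```text
pics
scene [[0.027, -0.533, 0.846, 1.599], [0.999, 0.035, -0.01, -0.004], [-0.025, 0.846, 0.533, 0.78], [0.0, 0.0, 0.0, 1.0]] -0.13617294155866952 516.7220512088793
top [[0.028, 0.996, -0.088, 0.425], [-1.0, 0.029, 0.011, 0.007], [0.014, 0.088, 0.996, 1.552], [0.0, 0.0, 0.0, 1.0]] -0.050064625467847755 521.6866275766516
wrist [[0.376, 0.877, 0.299, 0.313], [-0.927, 0.356, 0.121, -0.547], [-0.0, -0.323, 0.946, 0.373], [0.0, 0.0, 0.0, 1.0]] 0.00755258466684771 334.91037836041556
t 0.15 p [ 0.2351 -0.5786  0.2444] F [-0.5 -0.1 -0.7] w 1.001
[[0.926, 0.376, -0.0], [0.376, -0.926, 0.001], [0.0, -0.002, -1.0]] [-1.311  0.221  1.527 -0.     1.395 -0.126]
```

View pics/scene0.png

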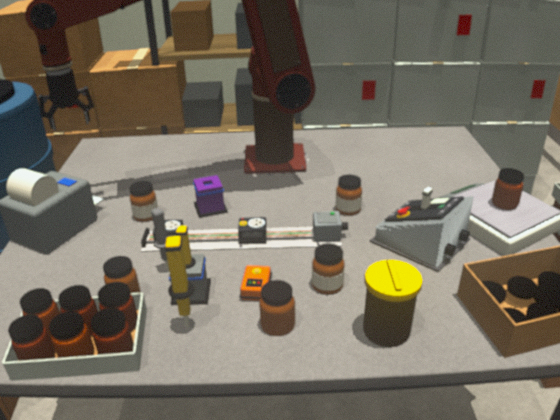

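View pics/top0.png

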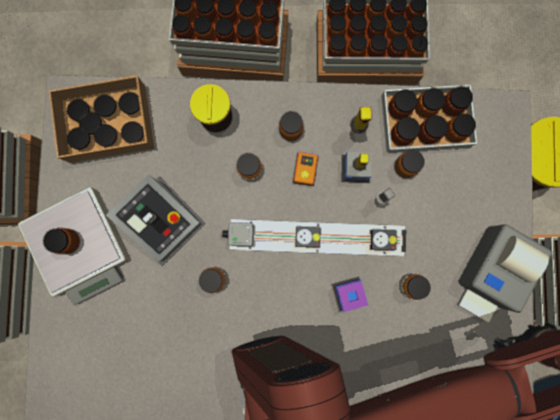

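View pics/wrist0.png

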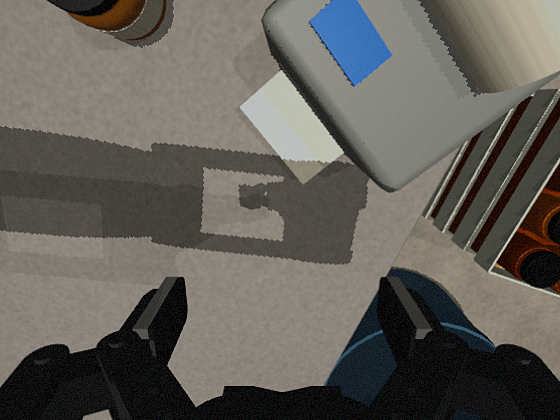

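```bash
python3 - <<'E'
import pickle
from h import *
d=pickle.load(open('scene0.pkl','rb'));t=pickle.load(open('top0.pkl','rb'))
crop(d,130,190,290,330,5,'c1');crop(t,280,90,440,210,5,'c2');crop(t,100,160,260,270,5,'c3');crop(t,220,205,420,265,4,'c4')
E
```

```text
(no output)
```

View pics/c1.png

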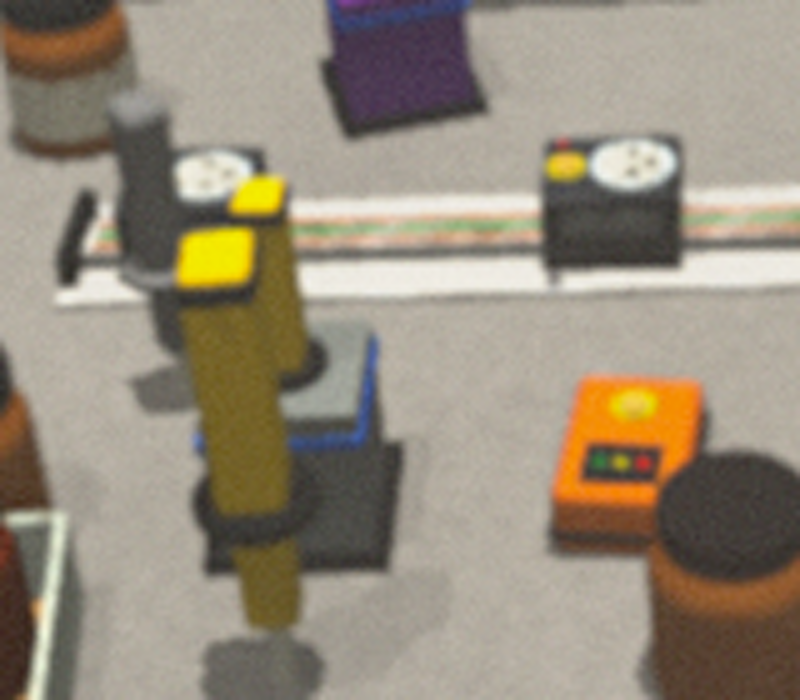

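View pics/c2.png

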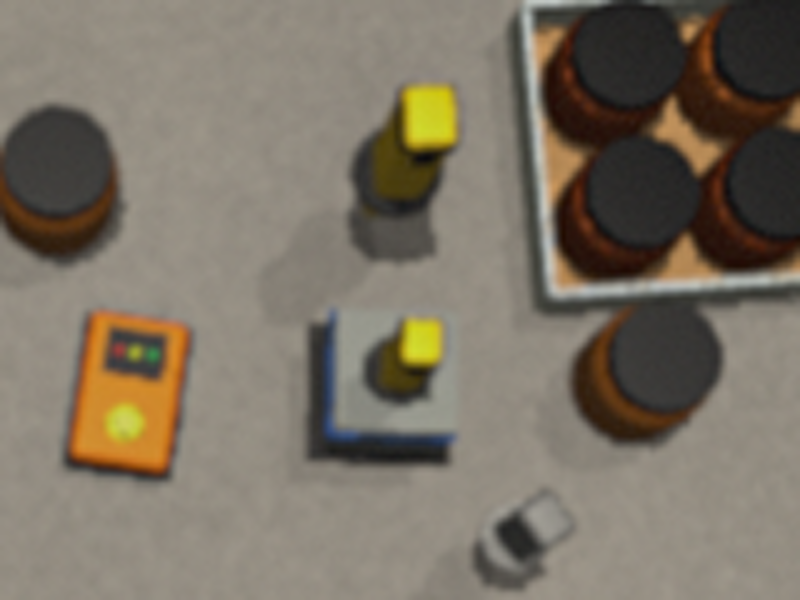

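View pics/c3.png

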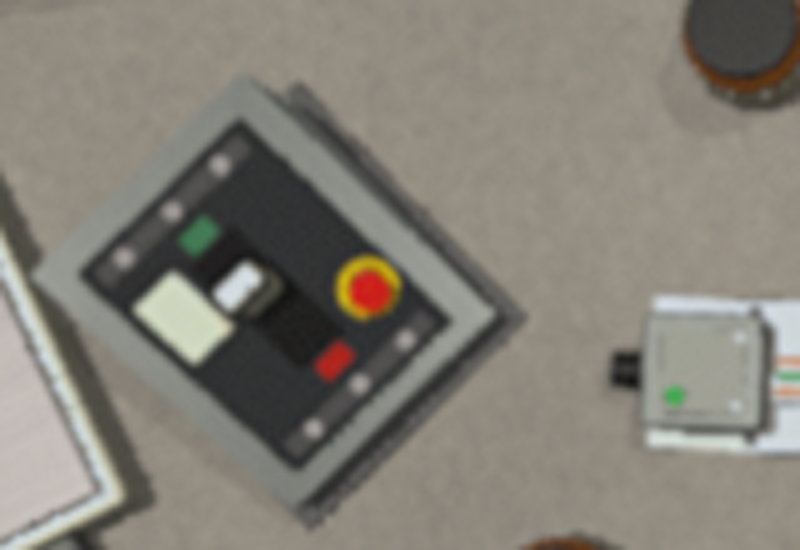

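View pics/c4.png

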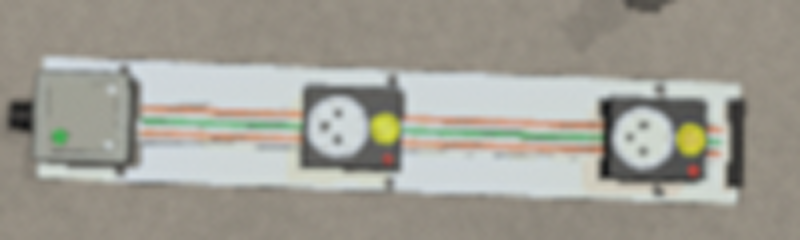

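```bash
python3 - <<'E'
import pickle
from h import *
t=pickle.load(open('top0.pkl','rb'))
f=lambda u,v,z,a,b,s: np.round(pix(t,a+u/s,b+v/s,z),4)
print('elcb back -y',f(245,80,.134,100,160,5),'back +y',f(40,275,.134,100,160,5),'front -y',f(495,315,.05,100,160,5),'front +y',f(300,505,.05,100,160,5))
print('base front',f(524,318,0.,100,160,5),f(310,527,0,100,160,5))
print('button',f(370,291,.114,100,160,5),'lever top',f(238,285,.156,100,160,5))
for n,p in dict(m1test=(384,128,.052),m2test=(690,139,.052),m1soc=(336,126,.05),m2soc=(642,137,.05),feed_c1=(136,73,.06),feed_c2=(136,160,.06),stop=(737,100,.024),stop2=(737,185,.024),pl1=(45,57,.004),pl2=(741,84,.004),pl3=(738,204,.004),pl4=(38,178,.004)).items(): print(n,f(*p,220,205,4))
for n,p in dict(prover=(125,423,.038),tester_top=(421,343,.18),guard=(403,372,.088),dock_a=(335,312,.085),dock_b=(458,310,.085),dock_c=(455,435,.085),dock_d=(330,435,.085),big_top=(430,118,.22),big_base=(390,225,0),jarA=(58,160,.098),jarB=(663,357,.098),grey_top=(548,515,.17),grey_base=(505,560,.0)).items(): print(n,f(*p,280,90,5))
for n,p in dict(jar248=(248,166),jar212=(212,279),jar415=(415,286)).items(): print(n,f(*p,.098,0,0,1))
E
```

```text
elcb back -y [0.6244 0.38   0.134 ] back +y [0.5139 0.4868 0.134 ] front -y [0.5038 0.2507 0.05  ] front +y [0.3916 0.358  0.05  ]
base front [0.5051 0.2415 0.    ] [0.3777 0.3632 0.    ]
button [0.5117 0.31   0.114 ] lever top [0.5103 0.3722 0.156 ]
m1test [ 0.4731 -0.0871  0.052 ]
m2test [ 0.4713 -0.3082  0.052 ]
m1soc [ 0.4737 -0.0526  0.05  ]
m2soc [ 0.4718 -0.2737  0.05  ]
feed_c1 [0.5071 0.0918 0.06  ]
feed_c2 [0.4451 0.0897 0.06  ]
stop [ 0.5018 -0.3486  0.024 ]
stop2 [ 0.4394 -0.3492  0.024 ]
pl1 [0.5202 0.1629 0.004 ]
pl2 [ 0.5148 -0.3561  0.004 ]
pl3 [ 0.4255 -0.3547  0.004 ]
pl4 [0.4305 0.1648 0.004 ]
prover [ 0.6553 -0.0514  0.038 ]
tester_top [ 0.6817 -0.2031  0.18  ]
guard [ 0.6818 -0.2071  0.088 ]
dock_a [ 0.7158 -0.168   0.085 ]
dock_b [ 0.7193 -0.2386  0.085 ]
dock_c [ 0.647  -0.2378  0.085 ]
dock_d [ 0.6448 -0.1664  0.085 ]
big_top [ 0.7937 -0.2001  0.22  ]
big_base [ 0.7873 -0.2107  0.    ]
jarA [ 0.796  -0.0073  0.098 ]
jarB [ 0.6934 -0.3537  0.098 ]
grey_top [ 0.5924 -0.2742  0.17  ]
grey_base [ 0.5851 -0.2831  0.    ]
jar248 [0.6659 0.112  0.098 ]
jar212 [0.3474 0.2005 0.098 ]
jar415 [ 0.343  -0.3632  0.098 ]
```

Call:
drive_tool([
  [[0,0.0414,-0.0513,-0.01,0],[0,0.0414,-0.0513,-0.01,0],[0,0.0414,-0.0513,-0.01,0],[0,0.0414,-0.0513,-0.01,0],[0,0.0414,-0.0513,-0.01,0],[0,0.0414,-0.0513,-0.01,0],[0,0.0414,-0.0513,-0.01,0],[0,0.0414,-0.0513,-0.01,0],[0,0.0414,-0.0513,-0.01,0],[0,0.0414,-0.0513,0,0],[0,0.0414,-0.0513,0,0],[0,0.0414,-0.0513,0,0]],
])

```text
clock: 1.15
tool_pos: [0.3724, -0.1229, 0.2995]
orientation: [0.982, 0.191, 0.0, 0.0]
contact_force: [1.2, 0.1, 0.2]
gripper_width: 0.001
```

Call:
drive_tool([
  [[0,0.0414,-0.0513,0,0],[0,0.0414,-0.0513,0,0],[0,0.0414,-0.0513,0,0],[0,0.0414,-0.0513,0,0],[0,0.0414,-0.0513,0,0],[0,0.0414,-0.0513,0,0],[0,0.0414,-0.0513,0,0],[0,0.0414,-0.0513,0,0],[0,0.0414,-0.0513,0,0],[0,0.0414,-0.0513,0,0],[0,0.0414,-0.0513,0,0],[0,0.0414,-0.0513,0,0]],
])

```text
clock: 2.15
tool_pos: [0.5095, 0.3318, 0.2988]
orientation: [0.981, 0.192, -0.0, 0.0]
contact_force: [0.9, -0.4, -0.3]
gripper_width: -0.0
```

Call:
drive_tool([
  [[0,0,0,0,-1],[0,0,0,0,-1],[0,0,0,0,-1],[0,0,0,0,-1],[0,0,0,0,-1],[0,0,0,0,-0.2],[0,0,0,0,0]],
])

```text
clock: 2.73
tool_pos: [0.5094, 0.3297, 0.299]
orientation: [0.921, 0.39, -0.0, -0.0]
contact_force: [0.2, -0.2, 0.3]
gripper_width: -0.001
```

```bash
python3 - <<'E'
from h import *
import pickle
st()
d=cam('wrist','w1');pickle.dump(d,open('w1.pkl','wb'));t=cam('top','t1');pickle.dump(t,open('t1.pkl','wb'))
E
```

```text
t 2.73 p [0.5094 0.3297 0.299 ] F [ 0.2 -0.2  0.3] w -0.001
[[0.696, 0.718, -0.001], [0.718, -0.696, -0.0], [-0.001, -0.0, -1.0]] [0.444 0.148 1.509 0.    1.485 1.215]
```

View pics/w1.png

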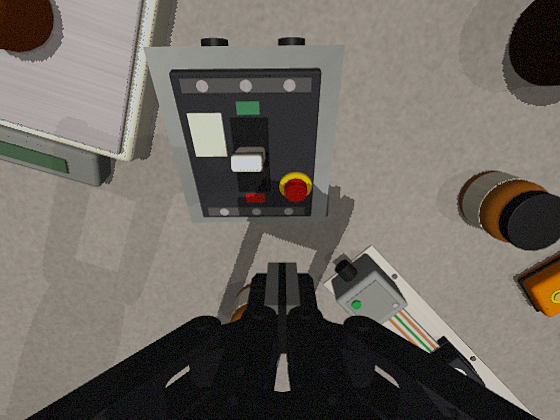

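```bash
python3 - <<'E'
from h import *
import pickle
d=pickle.load(open('w1.pkl','rb'));t=pickle.load(open('t1.pkl','rb'))
for z in (.09,.1,.11):
  o,r=ray(d,296,189);a=pix(d,296,189,z);b=pix(t,174,218.2,z);print(z,np.round(a,4),np.round(b,4))
print('levertop',pix(d,246,158,.156)); crop(d,140,30,360,240,3,'w1c')
# corners
for u,v,z in((146,46,.134),(344,46,.134),(192,222,.05),(326,219,.05)): print(np.round(pix(d,u,v,z),4))
E
```

```text
0.09 [0.5156 0.3139 0.09  ] [0.5131 0.315  0.09  ]
0.1 [0.5171 0.3161 0.1   ] [0.5125 0.3129 0.1   ]
0.11 [0.5187 0.3184 0.11  ] [0.5119 0.3108 0.11  ]
levertop [0.51461798 0.37600293 0.156     ]
[0.5176 0.4913 0.134 ]
[0.63   0.3824 0.134 ]
[0.3913 0.3622 0.05  ]
[0.5096 0.2526 0.05  ]
```

View pics/w1c.png

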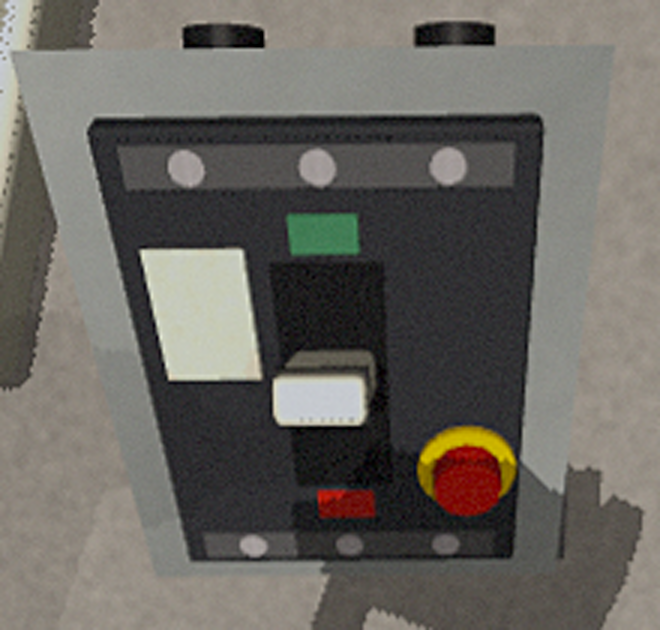

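Call:
drive_tool([
  [[0,-0.0206,0.026,0.04,0],[0,0,0,0.046,0],[0,0,0,0.046,0],[0,0,0,0.046,0],[0,0,0,0.046,0],[0,0,0,0.049,0],[0,0,0,0,0]],
])

```text
clock: 3.42
tool_pos: [0.5081, 0.308, 0.1287]
orientation: [0.921, 0.389, -0.006, 0.0]
contact_force: [-1.9, -1.3, -1.5]
gripper_width: 0.004
```

```bash
python3 - <<'E'
from h import *
st()
d=cam('wrist','w2')
E
```

```text
t 3.42 p [0.5081 0.308  0.1287] F [-1.9 -1.3 -1.5] w 0.004
[[0.697, 0.717, -0.01], [0.717, -0.697, -0.004], [-0.01, -0.004, -1.0]] [ 0.412  0.264  1.703 -0.     1.186  1.183]
```

View pics/w2.png

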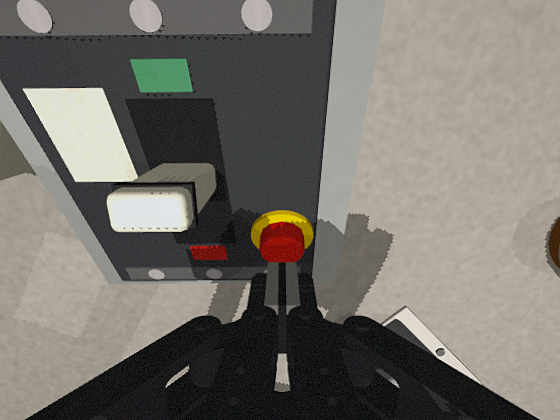

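Call:
drive_tool([
  [[0,0.01,0,0.005,0],[0,0.002,0,0.006,0],[0,0.002,0,0.006,0],[0,0.002,0,0.005,0],[0,0.002,0,0.005,0],[0,0,0,0,0],[0,0,0,0,0]],
])

```text
clock: 4.05
tool_pos: [0.5196, 0.3177, 0.1193]
orientation: [0.921, 0.39, -0.0, -0.0]
contact_force: [-0.9, 0.3, -0.1]
gripper_width: -0.004
```

```bash
python3 - <<'E'
from h import *
st()
d=cam('wrist','w3')
E
```

```text
t 4.05 p [0.5196 0.3177 0.1193] F [-0.9  0.3 -0.1] w -0.004
[[0.695, 0.719, -0.0], [0.719, -0.695, -0.0], [-0.0, -0.0, -1.0]] [0.419 0.301 1.677 0.    1.164 1.188]
```

View pics/w3.png

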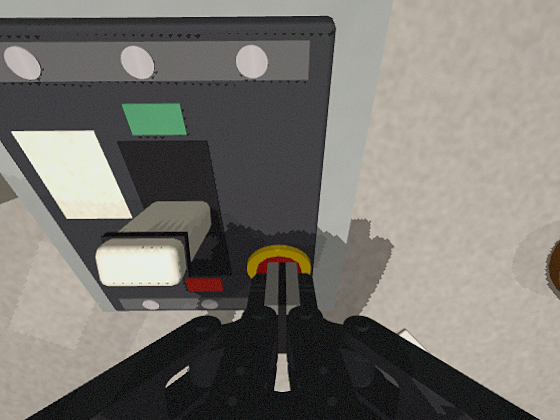

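Call:
drive_tool([
  [[0,0,0,0.005,0],[0,0,0,0.005,0],[0,0,0,0,0],[0,0,0,0,0]],
])

```text
clock: 4.43
tool_pos: [0.5205, 0.3183, 0.1142]
orientation: [0.921, 0.39, 0.001, -0.0]
contact_force: [1.7, 2.4, 4.4]
gripper_width: 0.001
```

Call:
drive_tool([
  [[0,0.002,0,0.005,0],[0,0.002,0,0.005,0],[0,0,0,0,0],[0,0,0,0,0]],
])

```text
clock: 4.77
tool_pos: [0.5221, 0.3197, 0.1102]
orientation: [0.921, 0.39, 0.001, 0.0]
contact_force: [-5.7, -3.3, 19.6]
gripper_width: 0.0
```

```bash
python3 - <<'E'
from h import *
st()
d=cam('wrist','w4')
E
```

```text
t 4.77 p [0.5221 0.3197 0.1102] F [-5.7 -3.3 19.6] w 0.0
[[0.695, 0.719, 0.001], [0.719, -0.695, 0.0], [0.001, 0.001, -1.0]] [ 0.421  0.317  1.675 -0.     1.148  1.19 ]
```

View pics/w4.png

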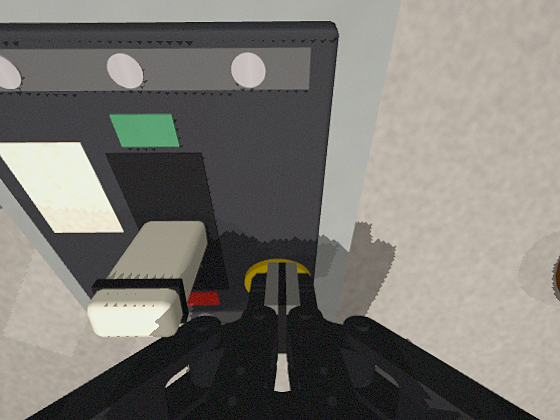

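Call:
drive_tool([
  [[0,0,0,0,0],[0,0,0,0,0],[0,0,0,0,0],[0,0,0,0,0],[0,0,0,0,0],[0,0,0,0,0],[0,0,0,0,0]],
])

```text
clock: 5.4
tool_pos: [0.522, 0.3197, 0.1102]
orientation: [0.921, 0.39, 0.001, 0.0]
contact_force: [-4.7, -1.7, 18.6]
gripper_width: -0.0
```

```bash
python3 - <<'E'
from h import *
st()
d=cam('wrist','w5')
E
```

```text
t 5.4 p [0.522  0.3197 0.1102] F [-4.7 -1.7 18.6] w -0.0
[[0.695, 0.719, 0.002], [0.719, -0.695, 0.0], [0.001, 0.001, -1.0]] [ 0.421  0.317  1.675 -0.     1.147  1.19 ]
```

View pics/w5.png

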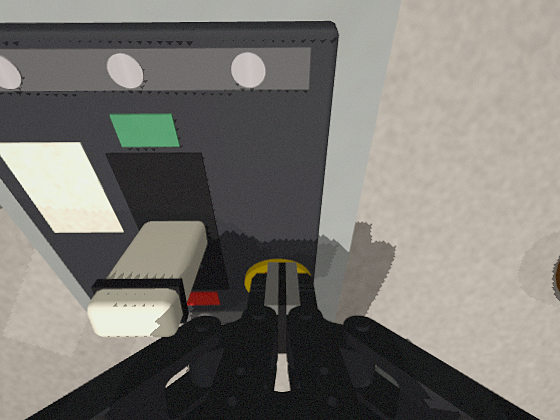

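```bash
python3 - <<'E'
from h import *
d=cam('wrist');t=cam('top','t2')
c=np.array([.5110,.3715]);x=np.array([.695,.719])
for L in (.04,.052,.064):
 print(L,'up',proj(d,[*c,.092+L]),'down',proj(d,[*(c-x*L*np.sin(1.05)),.092+L*.5]),proj(t,[*c,.092+L]),proj(t,[*(c-x*L*np.sin(1.05)),.092+L*.5]))
crop(t,100,160,260,270,5,'t2c');s=cam('scene','s2');crop(s,360,170,490,280,6,'s2c')
E
```

```text
0.04 up [156.69361668 259.75907654] down [181.96005201 309.37874181] [150.14418252 217.35445907] [160.5283278  226.82074333]
0.052 up [143.49404232 277.01319737] down [180.3825142  337.97274091] [149.02334483 217.05316109] [162.60432317 229.42122493]
0.064 up [127.14480154 298.37452641] down [178.74080796 367.53421871] [147.8834943  216.74672681] [164.70023433 232.04588987]
```

View pics/s2c.png

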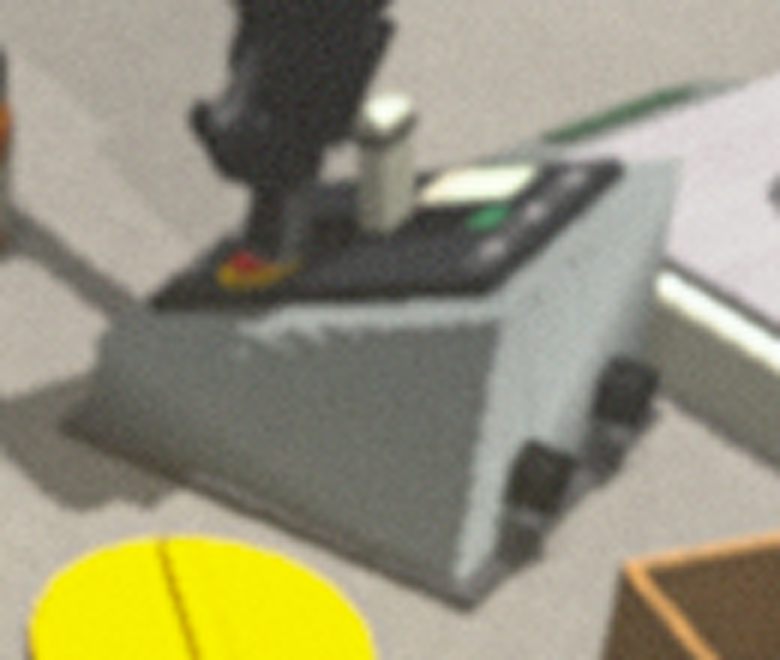

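Call:
drive_tool([
  [[0,0,0,-0.02,0],[0,0,0,-0.015,0],[0,-0.015,0,0,0],[0,-0.01,0,0,0],[0,0,0,0,0],[0,0,0,0,0]],
])

```text
clock: 6.1
tool_pos: [0.5098, 0.308, 0.1272]
orientation: [0.921, 0.39, -0.001, 0.0]
contact_force: [0.6, 1.0, -0.7]
gripper_width: 0.004
```

```bash
python3 - <<'E'
from h import *
st()
d=cam('wrist');crop(d,200,200,400,340,4,'w6c');s=cam('scene');crop(s,360,170,490,280,6,'s3c')
E
```

```text
t 6.1 p [0.5098 0.308  0.1272] F [ 0.6  1.  -0.7] w 0.004
[[0.696, 0.718, -0.002], [0.718, -0.696, -0.001], [-0.002, -0.001, -1.0]] [0.411 0.263 1.708 0.    1.173 1.18 ]
```

View pics/w6c.png

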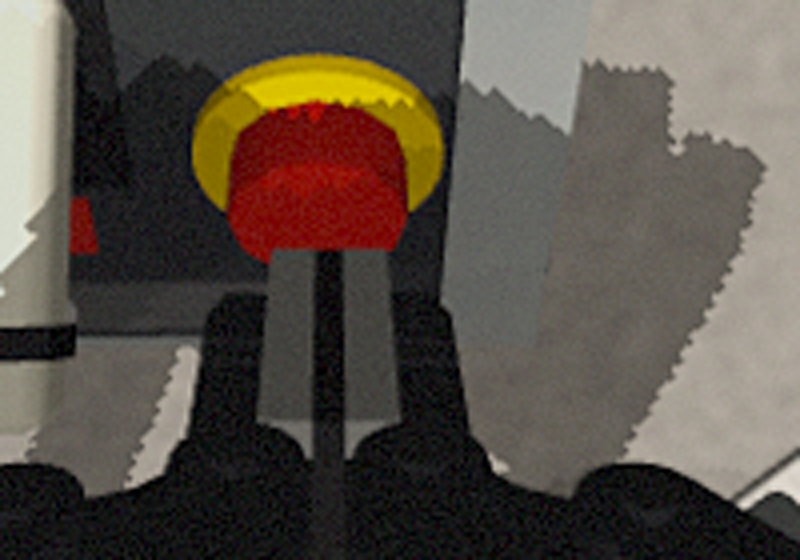

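View pics/s3c.png

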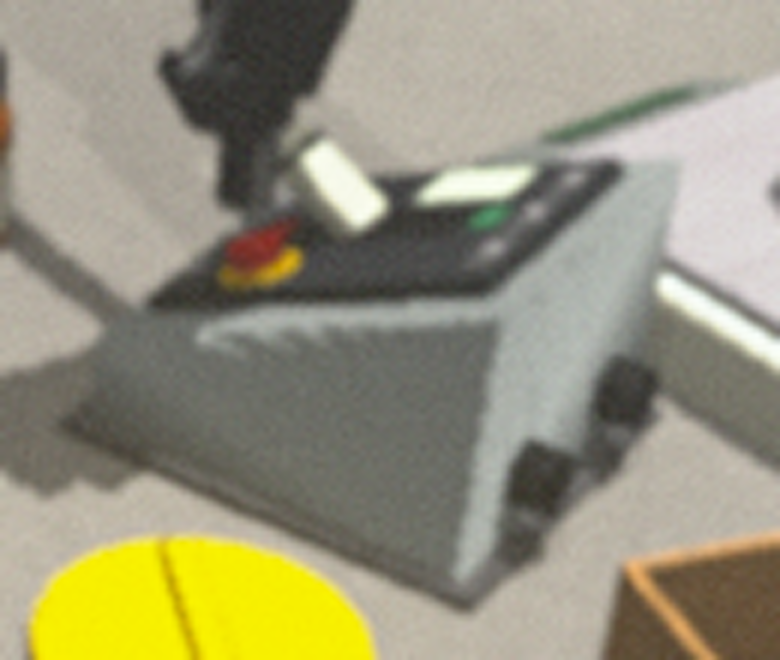

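Call:
drive_tool([
  [[0,0,0,-0.05,0],[0,0,0,-0.05,-1],[0,0,0,0,-1],[0,0,0,0,-1],[0,0,0,0,-1],[0,0,0,0,-1],[0,0,0,0,-1],[0,0,0,0,-1],[0,0,0,0,-1],[0,0,0,0,-1],[0,0,0,0,-1],[0,0,0,0,-1]],
])

```text
clock: 7.2
tool_pos: [0.5109, 0.3087, 0.1878]
orientation: [0.665, 0.747, -0.0, -0.0]
contact_force: [-0.2, -0.9, 0.4]
gripper_width: -0.001
```

Call:
drive_tool([
  [[0,0,0,0,-1],[0,0,0,0,-1],[0,0,0,0,-1],[0,0,0,0,-1],[0,0,0,0,-1],[0,0,0,0,-1],[0,0,0,0,-1],[0,0,0,0,-1],[0,0,0,0,-0.6],[0,0,0,0,0],[0,0,0,0,0]],
])

```text
clock: 8.12
tool_pos: [0.5108, 0.3087, 0.1879]
orientation: [0.377, 0.926, -0.0, -0.0]
contact_force: [0.1, -0.1, 0.5]
gripper_width: -0.003
```

```bash
python3 - <<'E'
from h import *
o,_=st()
d=cam('wrist','w7')
for z in (.095,.1): cmd([.5125,.3115,.13],o)
E
```

```text
t 8.12 p [0.5108 0.3087 0.1879] F [ 0.1 -0.1  0.5] w -0.003
[[-0.716, 0.699, -0.001], [0.699, 0.716, -0.0], [0.0, -0.0, -1.0]] [ 0.411  0.2    1.66   0.     1.282 -0.386]
units [0.0013 0.0053 0.0965]
units [0.0013 0.0053 0.0965]
```

View pics/w7.png

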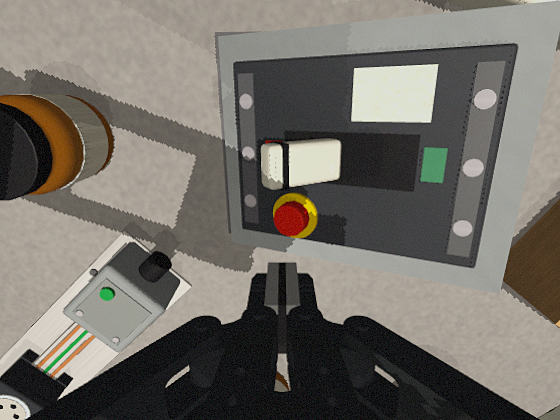

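```bash
python3 - <<'E'
from h import *
d=cam('wrist')
for z in (.09,.1,.105): print(pix(d,291,220,z))
E
```

```text
[0.51721829 0.3130128  0.09      ]
[0.51435672 0.31541383 0.1       ]
[0.51292594 0.31661435 0.105     ]
```

Call:
drive_tool([
  [[0,0,0,0.05,0],[0,0,0,0.04,0],[0,0,0,0.02,0],[0,0,0,0.008,0],[0,0,0.002,0.006,0],[0,0,0,0,0],[0,0,0,0,0]],
])

```text
clock: 8.8
tool_pos: [0.5125, 0.3099, 0.1151]
orientation: [0.376, 0.926, 0.001, 0.001]
contact_force: [-0.1, -0.0, -0.6]
gripper_width: 0.003
```

```bash
python3 - <<'E'
from h import *
st()
d=cam('wrist');crop(d,200,150,400,300,4,'w8c');s=cam('scene');crop(s,360,170,490,280,6,'s4c')
E
```

```text
t 8.8 p [0.5125 0.3099 0.1151] F [-0.1 -0.  -0.6] w 0.003
[[-0.717, 0.698, 0.001], [0.698, 0.717, 0.001], [-0.001, 0.001, -1.0]] [ 0.412  0.282  1.709 -0.     1.149 -0.387]
```

View pics/w8c.png

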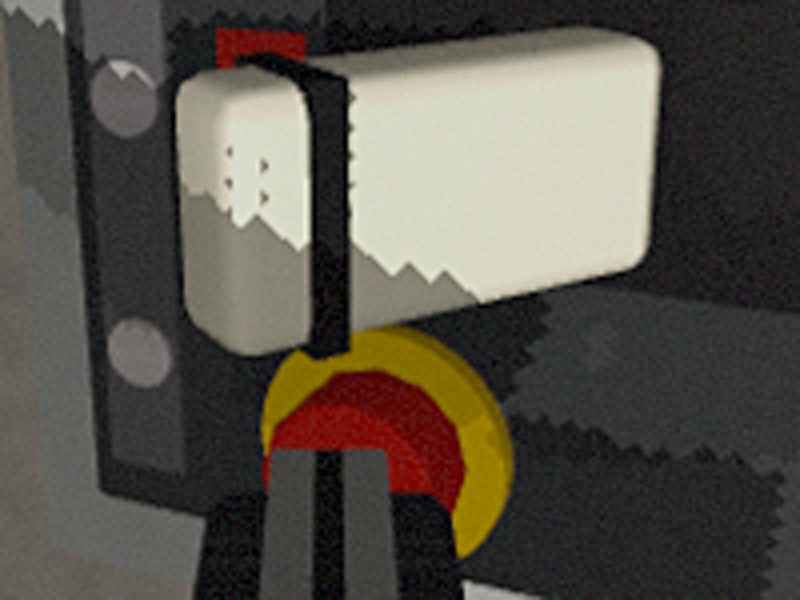

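View pics/s4c.png

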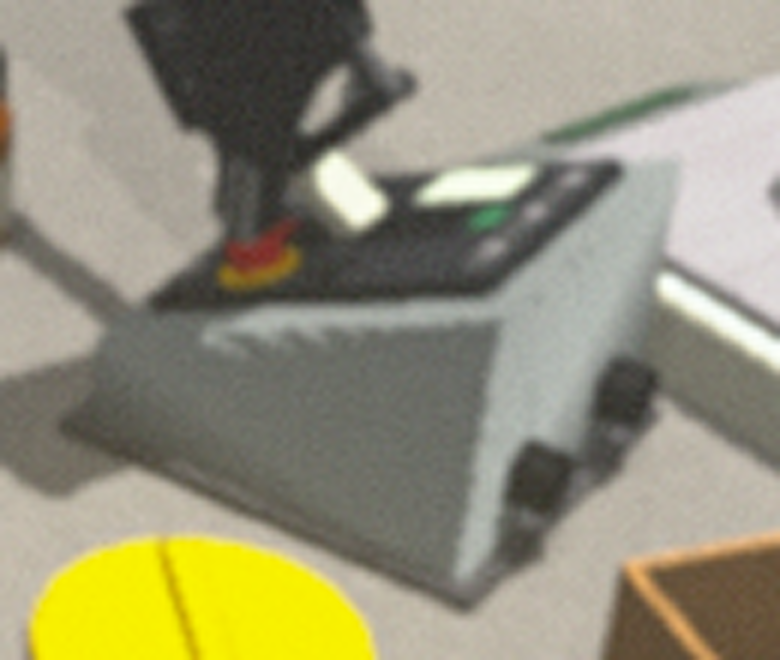

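Call:
drive_tool([
  [[0,0.005,0,0,0],[0,0,0.001,0.004,0],[0,0,0.001,0.004,0],[0,0,0.001,0.003,0],[0,0,0,0,0],[0,0,0,0,0]],
])

```text
clock: 9.4
tool_pos: [0.5113, 0.3133, 0.1079]
orientation: [0.376, 0.926, 0.001, 0.0]
contact_force: [-0.8, 0.8, 4.2]
gripper_width: -0.0
```

```bash
python3 - <<'E'
from h import *
st()
d=cam('wrist');crop(d,200,150,400,300,4,'w9c');s=cam('scene');crop(s,360,170,490,280,6,'s5c')
E
```

```text
t 9.4 p [0.5113 0.3133 0.1079] F [-0.8  0.8  4.2] w -0.0
[[-0.717, 0.697, 0.001], [0.697, 0.717, 0.001], [-0.0, 0.001, -1.0]] [ 0.418  0.293  1.711  0.     1.137 -0.381]
```

View pics/w9c.png

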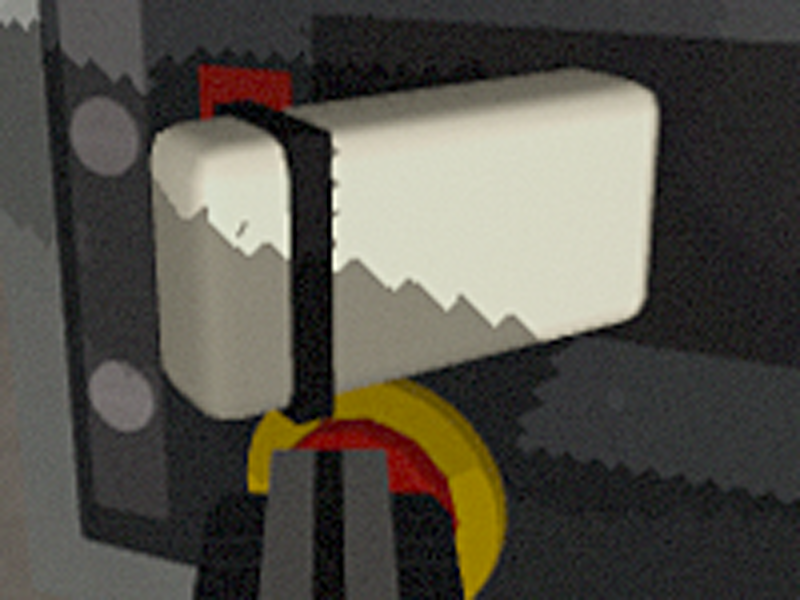

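View pics/s5c.png

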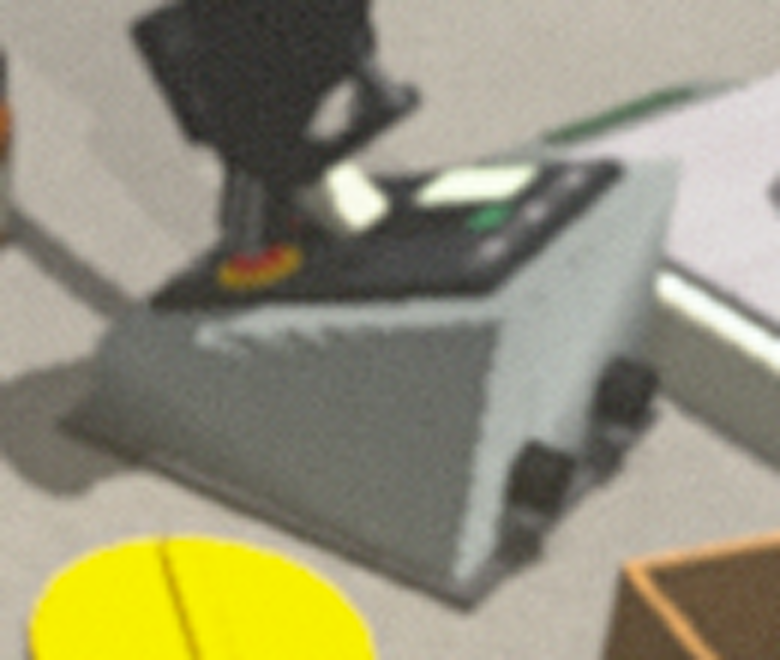

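Call:
drive_tool([
  [[0,0,0.001,0.003,0],[0,0,0.001,0.003,0],[0,0,0,0,0],[0,0,0,0,0],[0,0,0,0,0],[0,0,0,0,0]],
])

```text
clock: 10.0
tool_pos: [0.512, 0.3138, 0.1071]
orientation: [0.376, 0.927, 0.0, 0.0]
contact_force: [-8.6, -4.8, 23.2]
gripper_width: -0.001
```

```bash
python3 - <<'E'
from h import *
st()
d=cam('wrist');crop(d,200,150,400,300,4,'w10c')
E
```

```text
t 10.0 p [0.512  0.3138 0.1071] F [-8.6 -4.8 23.2] w -0.001
[[-0.717, 0.697, 0.001], [0.697, 0.717, -0.0], [-0.001, 0.0, -1.0]] [ 0.419  0.297  1.708 -0.     1.137 -0.38 ]
```

View pics/w10c.png

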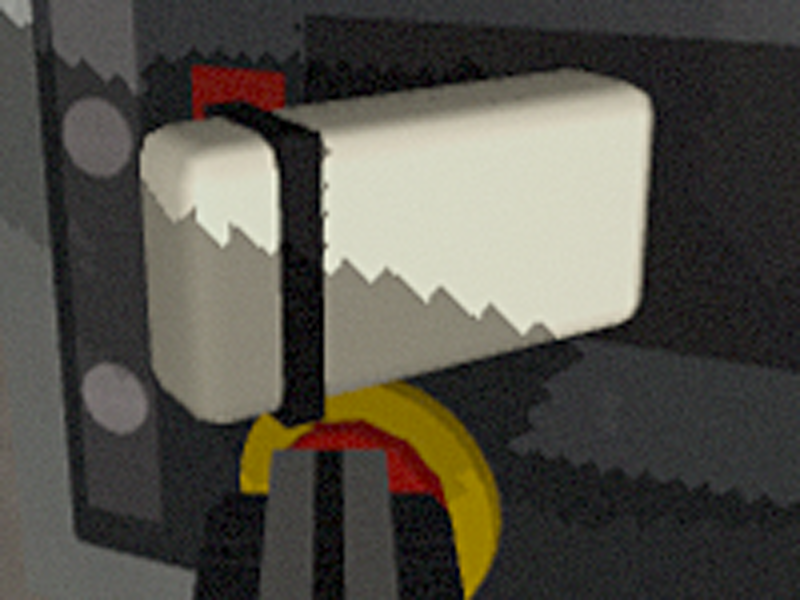

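Call:
drive_tool([
  [[0,0,0,-0.06,0],[0,0,0,-0.065,0],[0,0,0,-0.065,-1],[0,0,0,-0.065,-1],[0,0,0,-0.065,-1],[50,0,0,-0.03,-1],[50,0,0,0,-1],[50,0,0,0,-1],[50,0,0,0,-1],[50,0,0,0,-1],[50,0,0,0,-1],[50,0,0,0,-0.65]],
])

```text
clock: 11.05
tool_pos: [0.5113, 0.3134, 0.3126]
orientation: [-0.002, 1.0, -0.001, -0.001]
contact_force: [-0.5, 0.3, 0.3]
gripper_width: 0.498
```

Call:
drive_tool([
  [[50,-0.0202,-0.0618,0,0],[50,-0.0202,-0.0618,0,0],[50,-0.0202,-0.0618,0,0],[50,-0.0202,-0.0618,0,0],[50,-0.0202,-0.0618,0,0],[50,-0.0202,-0.0618,0,0],[50,-0.0202,-0.0618,0,0],[50,-0.0202,-0.0618,0,0],[50,-0.0202,-0.0618,0,0],[50,-0.0202,-0.0618,0,0],[50,-0.0202,-0.0618,0,0],[50,-0.0202,-0.0618,0,0]],
])

```text
clock: 12.05
tool_pos: [0.657, -0.1331, 0.3125]
orientation: [0.0, 1.0, 0.0, -0.001]
contact_force: [0.5, -0.7, 0.5]
gripper_width: 0.499
```

Call:
drive_tool([
  [[50,-0.0202,-0.0618,0,0],[50,-0.0202,-0.0618,0,0],[50,0,0,0,0],[50,0,0,0,0]],
])

```text
clock: 12.38
tool_pos: [0.6808, -0.2078, 0.3111]
orientation: [0.002, 1.0, 0.001, -0.002]
contact_force: [-0.6, 0.3, -0.3]
gripper_width: 0.499
```

```bash
python3 - <<'E'
from h import *
import pickle
st()
d=cam('wrist','w11');t=cam('top');s=cam('scene','s6');pickle.dump((d,t,s),open('k11.pkl','wb'))
E
```

```text
t 12.38 p [ 0.6808 -0.2078  0.3111] F [-0.6  0.3 -0.3] w 0.499
[[-1.0, 0.003, -0.004], [0.003, 1.0, 0.001], [0.004, 0.001, -1.0]] [-0.407  0.403  1.179 -0.     1.563 -1.974]
```

View pics/w11.png

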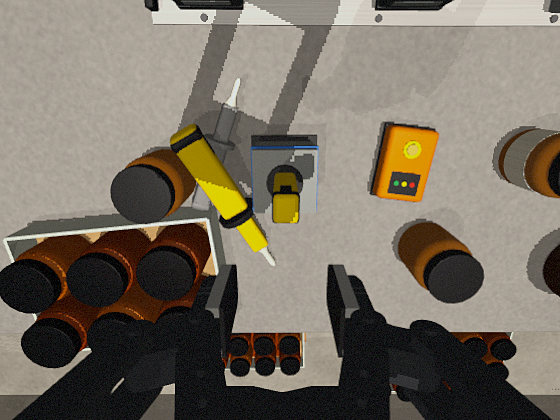

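View pics/s6.png

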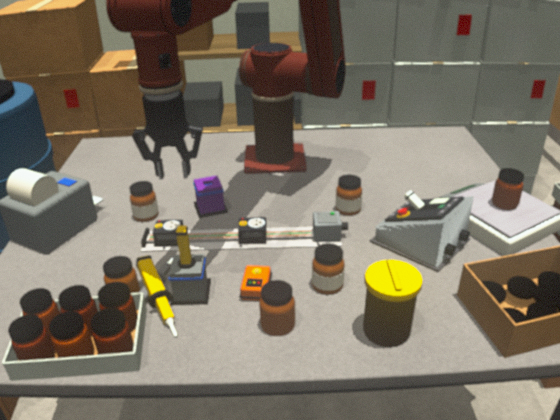

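```bash
python3 - <<'E'
from h import *
import pickle
d,t,s=pickle.load(open('k11.pkl','rb'))
crop(d,225,120,345,240,5,'w11c');crop(t,330,100,430,210,6,'t11c')
E
```

```text
(no output)
```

View pics/w11c.png

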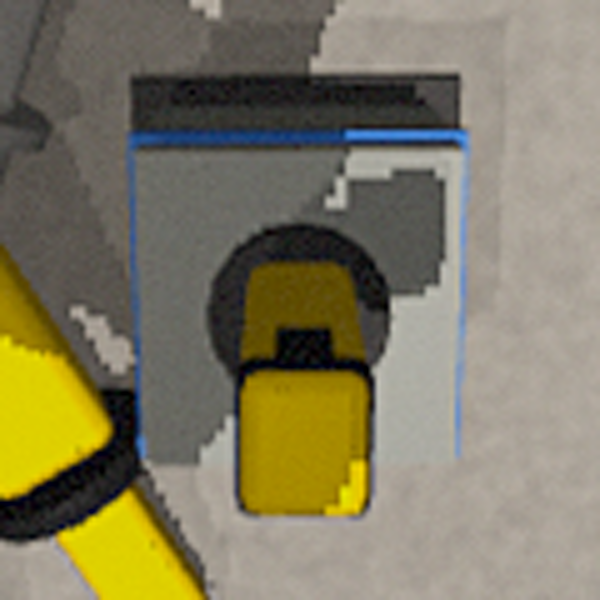

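View pics/t11c.png

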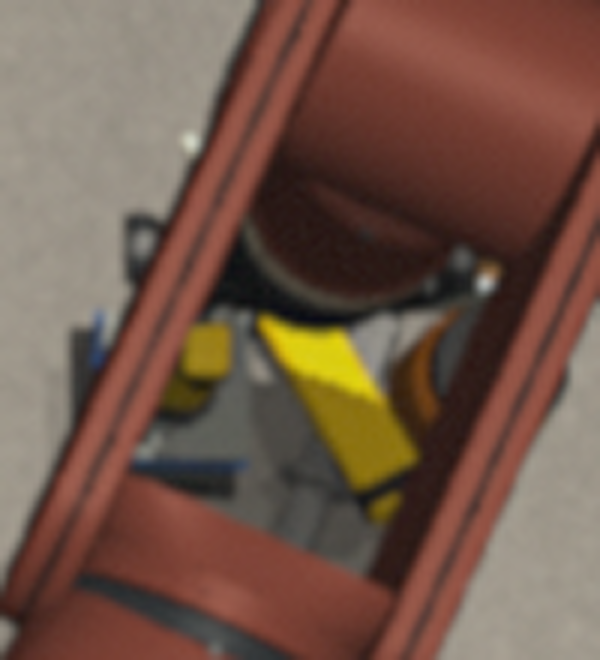

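```bash
python3 - <<'E'
from h import *
import pickle
d,t,s=pickle.load(open('k11.pkl','rb'))
p=pix(d,286,209,.18);print(p, pix(d,225+298/5,120+313/5,.091),'prover',pix(d,412,150,.038),'topdock',[np.round(pix(d,225+u/5,120+v/5,.085),4) for u,v in((132,145),(465,145),(458,462),(142,465))])
cmd([p[0],p[1],.15])
print(pix(d,268,264,0.0),pix(d,190,135,0.03))
E
```

```text
[ 0.68504921 -0.2039042   0.18      ] [ 0.68476324 -0.20433936  0.091     ] prover [ 0.65858286 -0.0520565   0.038     ] topdock [array([ 0.6498, -0.2392,  0.085 ]), array([ 0.6501, -0.1691,  0.085 ]), array([ 0.7206, -0.1685,  0.085 ]), array([ 0.7211, -0.2393,  0.085 ])]
units [-6.700e-03  2.000e-04  2.719e-01]
[ 0.82933027 -0.22812038  0.        ] [ 0.64076068 -0.31722094  0.03      ]
```

Call:
drive_tool([
  [[50,-0.006,0,0.05,0],[50,0,0,0.06,0],[50,0,0,0.06,0],[50,0,0,0.06,0],[50,0,0,0.038,0],[50,0,0,0,0],[50,0,0,0,0]],
])

```text
clock: 13.12
tool_pos: [0.6842, -0.2033, 0.1519]
orientation: [-0.001, 1.0, 0.001, -0.001]
contact_force: [-0.2, -0.4, 0.4]
gripper_width: 0.503
```

```bash
python3 - <<'E'
from h import *
st();d=cam('wrist','w12');cmd([.685,-.204,.15])
E
```

```text
t 13.12 p [ 0.6842 -0.2033  0.1519] F [-0.2 -0.4  0.4] w 0.503
[[-1.0, -0.002, -0.003], [-0.002, 1.0, 0.001], [0.003, 0.001, -1.0]] [-0.399  0.502  1.346  0.     1.297 -1.972]
units [0.0012 0.0005 0.0076]
```

View pics/w12.png

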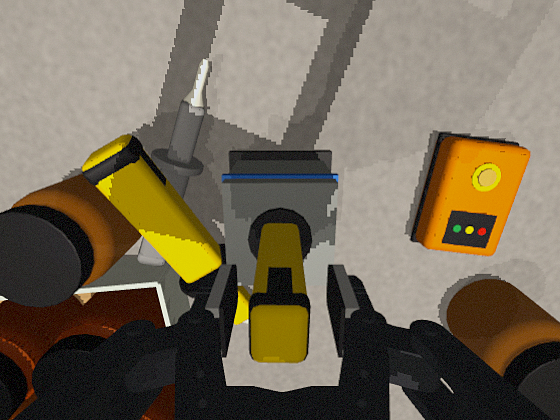

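Centred between the pads. Close.

Call:
drive_tool([
  [[0,0,0,0,0],[0,0,0,0,0],[0,0,0,0,0],[0,0,0,0,0],[0,0,0,0,0],[0,0,0,0,0]],
])

```text
clock: 13.67
tool_pos: [0.687, -0.2057, 0.1568]
orientation: [-0.0, 1.0, -0.001, 0.003]
contact_force: [0.0, 1.7, 6.5]
gripper_width: 0.248
```

Call:
drive_tool([
  [[0,0,0,-0.03,0],[0,0,0,-0.04,0],[0,0,0,-0.05,0],[0,0,0,-0.05,0],[0,0,0,-0.04,0],[0,0,0,0,0],[0,0,0,0,0]],
])

```text
clock: 14.25
tool_pos: [0.6861, -0.2058, 0.2822]
orientation: [-0.0, 1.0, -0.001, 0.003]
contact_force: [0.5, 0.1, -1.7]
gripper_width: 0.253
```

```bash
python3 - <<'E'
from h import *
st();d=cam('wrist','w13');s=cam('scene','s7')
crop(d,180,120,400,300,3,'w13c');crop(s,120,120,280,320,3,'s7c')
for z in(.036,.038): print('prover',pix(d,*[0,0],z)*0)
import pickle;pickle.dump((d,s),open('k13.pkl','wb'))
E
```

```text
t 14.25 p [ 0.6861 -0.2058  0.2822] F [ 0.5  0.1 -1.7] w 0.253
[[-1.0, -0.0, 0.005], [-0.0, 1.0, -0.002], [-0.005, -0.002, -1.0]] [-0.401  0.417  1.214 -0.     1.505 -1.972]
prover [ 0. -0.  0.]
prover [ 0. -0.  0.]
```

View pics/w13.png

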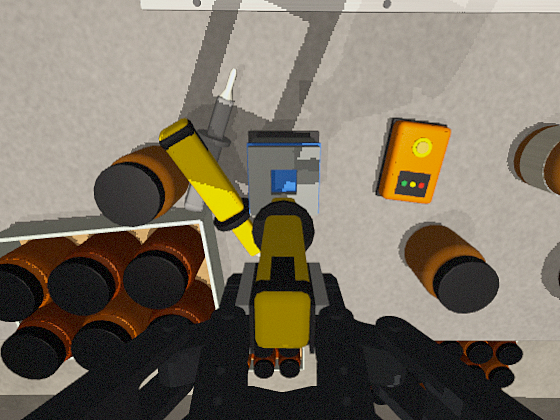

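View pics/s7c.png

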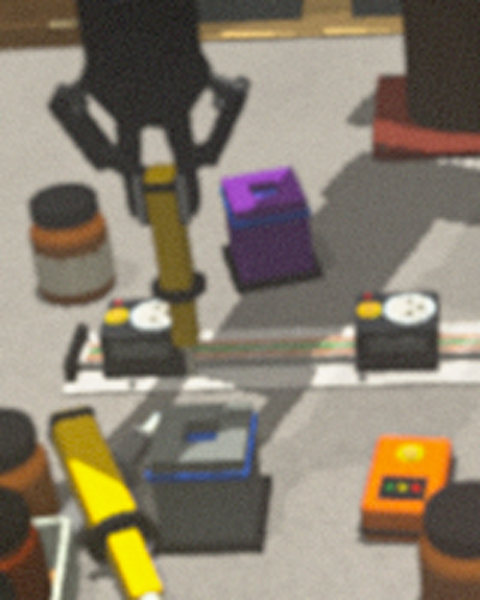

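```bash
python3 - <<'E'
from h import *
import pickle
d,s=pickle.load(open('k13.pkl','rb'))
for z in (.137,.142,.177,.212,.218,.307,.312): 
  q=proj(s,[.686,-.2055,z]);print(z,q,(q-120)*3, proj(d,[.686,-.2055,z]))
crop(s,160,160,200,250,8,'s7d')
crop(d,230,180,330,360,4,'w13d')
E
```

```text
0.137 [183.07420721 244.64698523] [189.22262162 373.94095568] [282.30684931 197.57085755]
0.142 [182.78123235 242.76298455] [188.34369706 368.28895366] [282.29492774 199.30076516]
0.177 [180.70079048 229.31290228] [182.10237145 327.93870683] [282.19875023 213.25782518]
0.212 [178.5681891  215.39271053] [175.70456729 286.17813159] [282.07294306 231.51734929]
0.218 [178.19733867 212.95802212] [174.59201601 278.87406635] [282.04737762 235.2282628 ]
0.307 [172.51545009 175.11326792] [157.54635027 165.33980375] [281.39502703 329.96156708]
0.312 [172.18623746 172.88814685] [156.55871239 158.66444055] [281.33118298 339.23726073]
```

View pics/s7d.png

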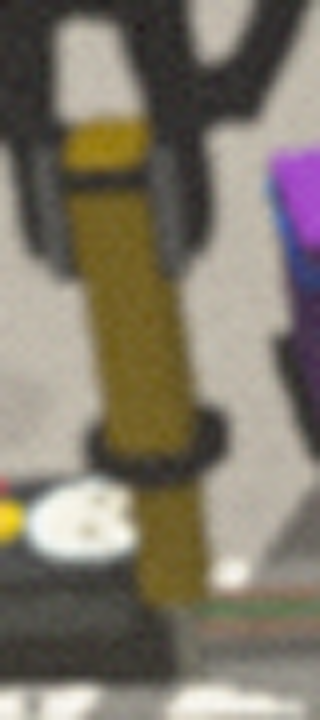

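View pics/w13d.png

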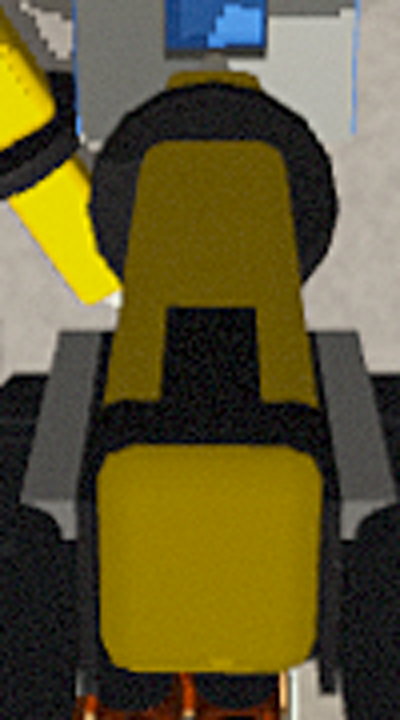

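```bash
python3 - <<'E'
from h import *
import pickle
d,s=pickle.load(open('k13.pkl','rb'))
print(pix(d,422.5,147,.038),pix(s,120+410/3,120+453/3,.038))
cmd([.657,-.053,.282])
E
```

```text
[ 0.65781135 -0.05142404  0.038     ] [ 0.660945  -0.0509911  0.038    ]
units [ 0.0458  0.2536 -0.0071]
```

Call:
drive_tool([
  [[0,0.011,0.05,0,0],[0,0.011,0.055,0,0],[0,0.011,0.055,0,0],[0,0.012,0.055,0,0],[0,0,0.04,0,0],[0,0,0,0.05,0],[0,0,0,0.05,0],[0,0,0,0.03,0],[0,0,0,0,0],[0,0,0,0,0]],
])

```text
clock: 15.18
tool_pos: [0.6561, -0.0519, 0.1977]
orientation: [-0.0, 1.0, 0.001, -0.003]
contact_force: [-1.1, 0.3, -1.6]
gripper_width: 0.247
```

```bash
python3 - <<'E'
from h import *
st();d=cam('wrist','w14');s=cam('scene')
crop(s,220,200,300,310,6,'s8c');print((proj(s,[.657,-.052,.038])-[220,200])*6)
E
```

```text
t 15.18 p [ 0.6561 -0.0519  0.1977] F [-1.1  0.3 -1.6] w 0.247
[[-1.0, -0.0, -0.006], [-0.0, 1.0, 0.001], [0.006, 0.001, -1.0]] [-0.199  0.337  1.475 -0.     1.335 -1.77 ]
[217.49162734 419.71668141]
```

View pics/w14.png

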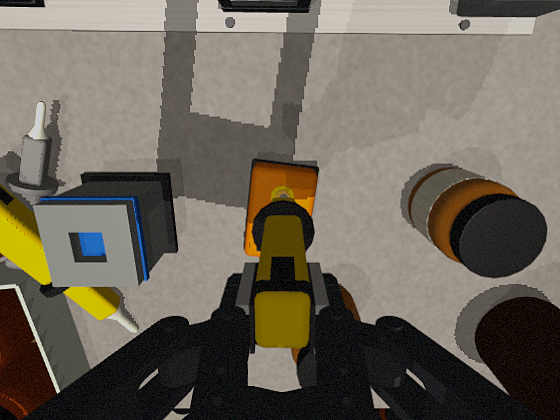

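View pics/s8c.png

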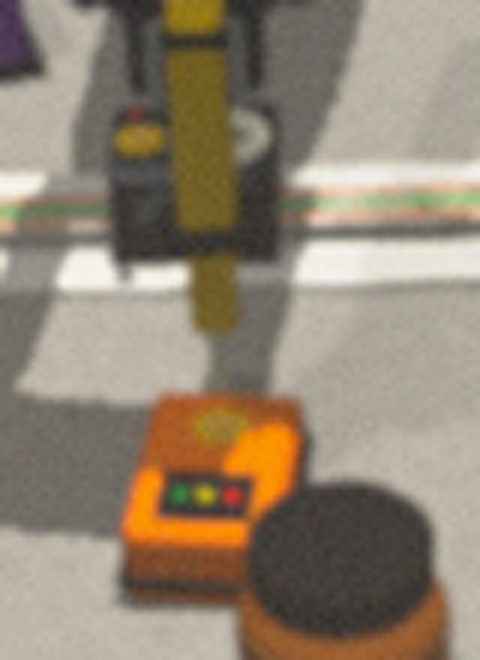

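Call:
drive_tool([
  [[0,-0.002,0,0.01,0],[0,0,0,0.005,0],[0,0,0,0,0],[0,0,0,0,0]],
])

```text
clock: 15.62
tool_pos: [0.6593, -0.0524, 0.1921]
orientation: [-0.0, 1.0, -0.0, 0.0]
contact_force: [0.0, 0.6, -1.5]
gripper_width: 0.255
```

Call:
drive_tool([
  [[0,0,0,0.004,0],[0,0,0,0.004,0],[0,0,0,0,0],[0,0,0,0,0]],
])

```text
clock: 15.95
tool_pos: [0.659, -0.0523, 0.1868]
orientation: [-0.0, 1.0, 0.0, -0.0]
contact_force: [-0.3, -0.5, -2.6]
gripper_width: 0.254
```

Call:
drive_tool([
  [[0,0,0,0.004,0],[0,0,0,0,0],[0,0,0,0,0],[0,0,0,0,0]],
])

```text
clock: 16.28
tool_pos: [0.6593, -0.0523, 0.1847]
orientation: [-0.0, 1.0, -0.0, 0.0]
contact_force: [1.0, 1.1, -0.8]
gripper_width: 0.25
```

Call:
drive_tool([
  [[0,0,0,0.004,0],[0,0,0,0,0],[0,0,0,0,0],[0,0,0,0,0]],
])

```text
clock: 16.62
tool_pos: [0.6597, -0.0523, 0.1843]
orientation: [-0.0, 1.0, -0.0, 0.001]
contact_force: [-1.7, 0.2, 7.8]
gripper_width: 0.254
```

Call:
drive_tool([
  [[0,0,0,0,0],[0,0,0,0,0],[0,0,0,0,0]],
])

```text
clock: 16.87
tool_pos: [0.6597, -0.0523, 0.1843]
orientation: [-0.0, 1.0, -0.0, 0.001]
contact_force: [-2.3, 0.8, 7.2]
gripper_width: 0.25
```

```bash
python3 - <<'E'
from h import *
st();d=cam('wrist');s=cam('scene')
crop(d,230,150,330,360,4,'w15');
crop(s,220,200,300,310,6,'s9c');print((proj(s,[.657,-.052,.038])-[220,200])*6)
E
```

```text
t 16.87 p [ 0.6597 -0.0523  0.1843] F [-2.3  0.8  7.2] w 0.25
[[-1.0, -0.0, 0.002], [-0.0, 1.0, -0.0], [-0.002, -0.0, -1.0]] [-0.198  0.351  1.484  0.     1.305 -1.769]
[217.49162734 419.71668141]
```

View pics/s9c.png

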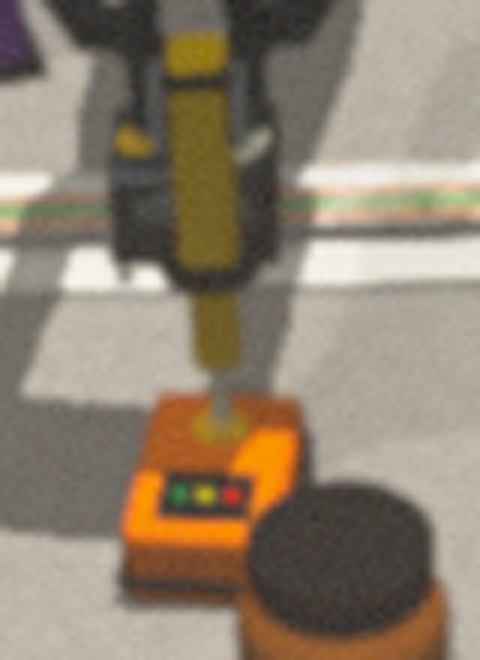

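View pics/w15.png

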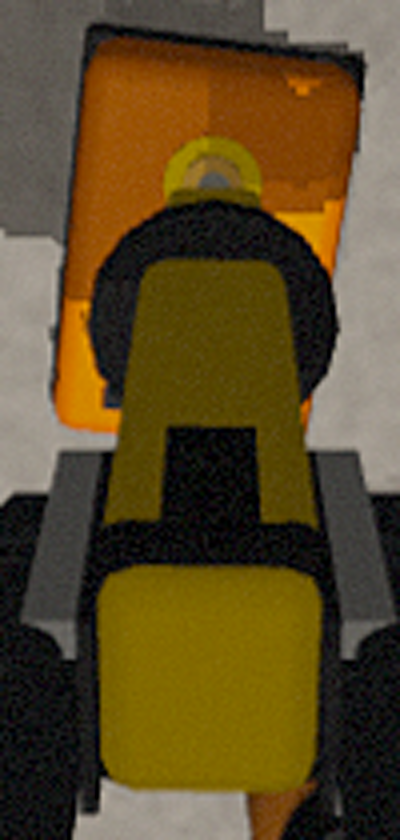

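Call:
drive_tool([
  [[0,0,0,-0.05,0],[0,0,0,-0.065,0],[0,0.061,-0.0119,0,0],[0,0.061,-0.0119,0,0],[0,0.061,-0.0119,0,0],[0,0.061,-0.0119,0,0],[0,0.061,-0.0119,0,0],[0,0,0,0,0],[0,0,0,0,0]],
])

```text
clock: 17.72
tool_pos: [0.4746, -0.0882, 0.2513]
orientation: [0.001, 1.0, -0.0, 0.0]
contact_force: [0.8, 1.1, -1.3]
gripper_width: 0.25
```

```bash
python3 - <<'E'
from h import *
import pickle
st();d=cam('wrist','w16');s=cam('scene','s10');t=cam('top','t10');pickle.dump((d,s,t),open('k16.pkl','wb'))
E
```

```text
t 17.72 p [ 0.4746 -0.0882  0.2513] F [ 0.8  1.1 -1.3] w 0.25
[[-1.0, 0.001, 0.0], [0.001, 1.0, -0.0], [-0.0, -0.0, -1.0]] [-0.347 -0.131  1.879 -0.     1.393 -1.917]
```

View pics/w16.png

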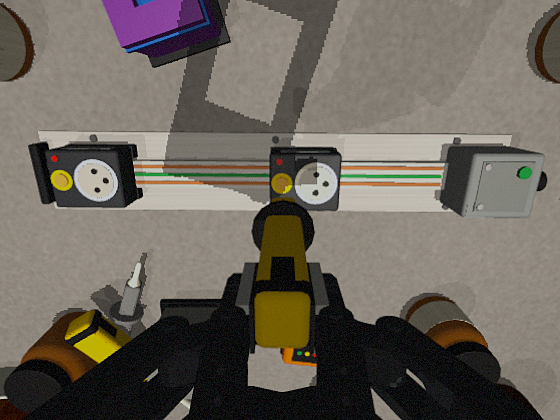

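View pics/s10.png

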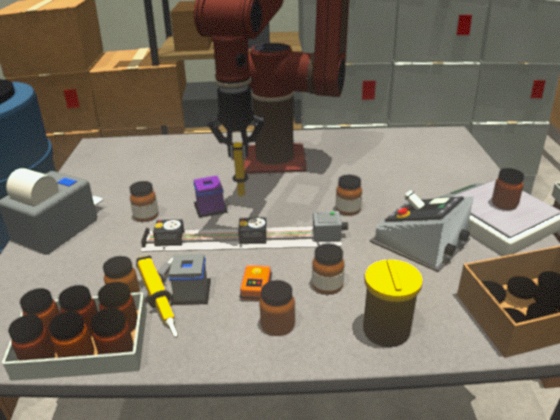

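View pics/t10.png

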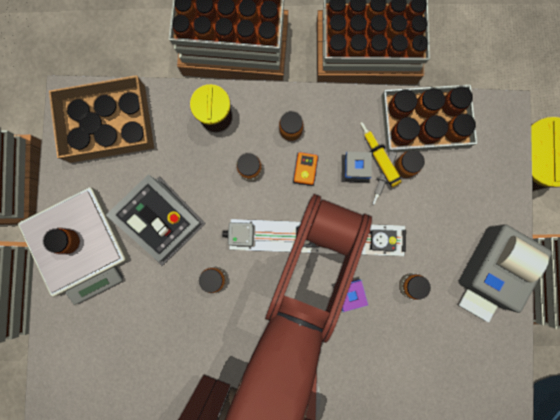

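```bash
python3 - <<'E'
from h import *
import pickle
d,s,t=pickle.load(open('k16.pkl','rb'))
print(pix(d,282.5,184,.052),pix(d,62,181,.052),pix(t,392,240,.052))
cmd([.476,-.088,.21])
crop(d,240,130,360,220,6,'w16c')
E
```

```text
[ 0.4757254  -0.08734267  0.052     ] [ 0.47240248 -0.30821399  0.052     ] [ 0.47052505 -0.30674679  0.052     ]
units [0.0022 0.0003 0.0699]
```

View pics/w16c.png

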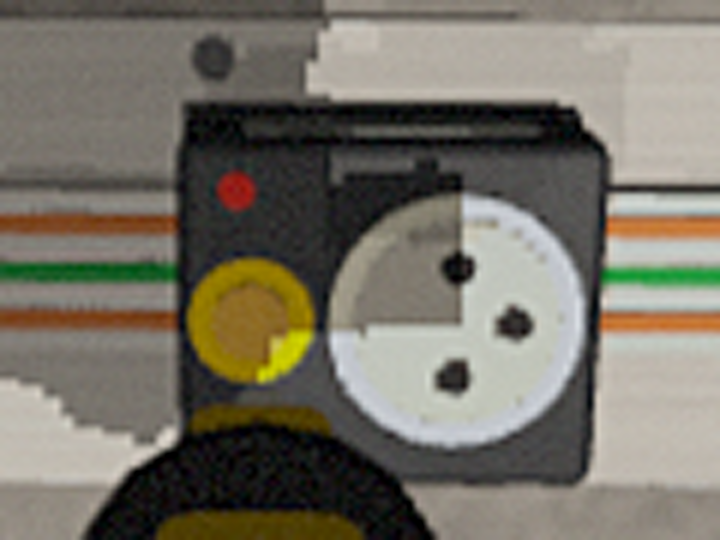

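Call:
drive_tool([
  [[0,-0.002,0,0.04,0],[0,0,0,0.035,0],[0,0,0,0,0],[0,0,0,0,0]],
])

```text
clock: 18.2
tool_pos: [0.4774, -0.0876, 0.2053]
orientation: [-0.0, 1.0, 0.001, -0.002]
contact_force: [0.3, 0.3, -0.7]
gripper_width: 0.251
```

Call:
drive_tool([
  [[0,0,0,0.008,0],[0,0,0,0.006,0],[0,0,0,0,0],[0,0,0,0,0]],
])

```text
clock: 18.53
tool_pos: [0.478, -0.0882, 0.1987]
orientation: [-0.0, 1.0, -0.0, 0.001]
contact_force: [0.2, -0.4, -0.4]
gripper_width: 0.252
```

```bash
python3 - <<'E'
from h import *
st();d=cam('wrist');crop(d,240,130,360,220,6,'w17c')
E
```

```text
t 18.53 p [ 0.478  -0.0882  0.1987] F [ 0.2 -0.4 -0.4] w 0.252
[[-1.0, -0.0, 0.001], [-0.0, 1.0, -0.0], [-0.001, -0.0, -1.0]] [-0.345 -0.078  1.931  0.     1.287 -1.916]
```

View pics/w17c.png

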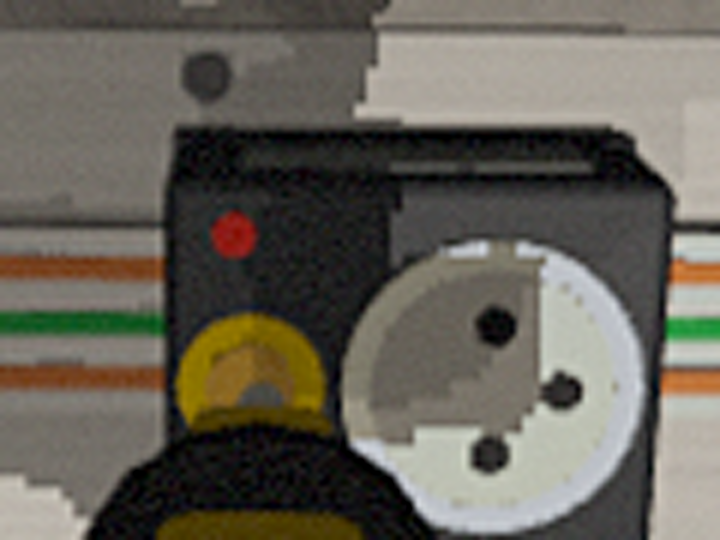

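Call:
drive_tool([
  [[0,0,-0.002,0.004,0],[0,0,0,0.003,0],[0,0,0,0,0],[0,0,0,0,0]],
])

```text
clock: 18.92
tool_pos: [0.4789, -0.0891, 0.1977]
orientation: [-0.0, 1.0, 0.0, 0.002]
contact_force: [-4.1, 3.8, 19.4]
gripper_width: 0.249
```

Call:
drive_tool([
  [[0,0,0,0.002,0],[0,0,0,0,0],[0,0,0,0,0],[0,0,0,0,0]],
])

```text
clock: 19.25
tool_pos: [0.4796, -0.0892, 0.1975]
orientation: [-0.0, 1.0, -0.0, 0.003]
contact_force: [-4.5, 4.5, 23.5]
gripper_width: 0.251
```

```bash
python3 - <<'E'
from h import *
st();d=cam('wrist');crop(d,240,130,360,220,6,'w18c')
E
```

```text
t 19.25 p [ 0.4796 -0.0892  0.1975] F [-4.5  4.5 23.5] w 0.251
[[-1.0, -0.0, 0.006], [-0.0, 1.0, -0.0], [-0.006, -0.0, -1.0]] [-0.347 -0.076  1.932  0.002  1.281 -1.918]
```

View pics/w18c.png

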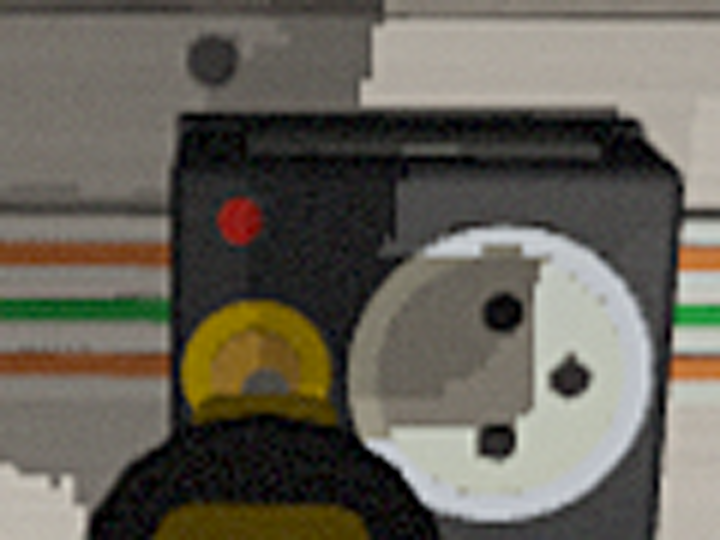

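Call:
drive_tool([
  [[0,0,0,-0.04,0],[0,0,0,-0.06,0],[0,0,-0.06,0,0],[0,0,-0.06,0,0],[0,0.003,-0.06,0,0],[0,0,-0.06,0,0],[0,0,-0.06,0,0],[0,0,-0.066,0,0],[0,0,0,0,0],[0,0,0,0,0],[0,0,0,0,0]],
])

```text
clock: 20.22
tool_pos: [0.4754, -0.3086, 0.2522]
orientation: [0.0, 1.0, 0.001, -0.0]
contact_force: [-0.6, 0.6, -1.4]
gripper_width: 0.249
```

```bash
python3 - <<'E'
from h import *
import pickle
st();d=cam('wrist','w19');pickle.dump(d,open('k19.pkl','wb'));crop(d,220,110,360,220,5,'w19c')
E
```

```text
t 20.22 p [ 0.4754 -0.3086  0.2522] F [-0.6  0.6 -1.4] w 0.249
[[-1.0, 0.001, -0.001], [0.001, 1.0, 0.001], [0.001, 0.001, -1.0]] [-0.715  0.078  1.672  0.     1.392 -2.285]
```

View pics/w19.png

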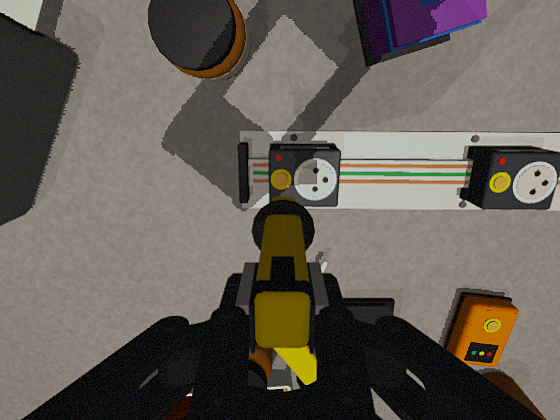

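View pics/w19c.png

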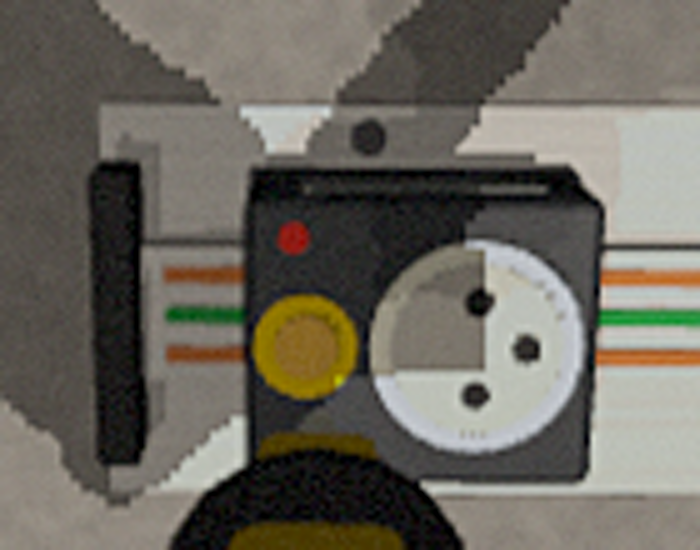

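```bash
python3 - <<'E'
from h import *
import pickle
d=pickle.load(open('k19.pkl','rb'));p=pix(d,281.2,179.4,.052);print(p);cmd([p[0],p[1]-.0005,.199])
E
```

```text
[ 0.47175838 -0.30886957  0.052     ]
units [ 0.0064 -0.0023  0.0888]
```

Call:
drive_tool([
  [[0,0.004,-0.001,0.04,0],[0,0,0,0.04,0],[0,0,0,0.006,0],[0,0,0,0,0],[0,0,0,0,0]],
])

```text
clock: 20.68
tool_pos: [0.4737, -0.3086, 0.2018]
orientation: [-0.001, 1.0, -0.0, 0.0]
contact_force: [0.3, -0.3, -0.0]
gripper_width: 0.247
```

Call:
drive_tool([
  [[0,0,0,0.003,0],[0,0,0,0.003,0],[0,0,0,0,0],[0,0,0,0,0]],
])

```text
clock: 21.02
tool_pos: [0.4739, -0.3097, 0.1984]
orientation: [-0.0, 1.0, -0.0, 0.001]
contact_force: [0.1, -0.2, 2.8]
gripper_width: 0.254
```

```bash
python3 - <<'E'
from h import *
st();d=cam('wrist');crop(d,240,130,360,220,6,'w20c')
E
```

```text
t 21.02 p [ 0.4739 -0.3097  0.1984] F [ 0.1 -0.2  2.8] w 0.254
[[-1.0, -0.0, 0.002], [-0.0, 1.0, -0.001], [-0.002, -0.001, -1.0]] [-0.718  0.117  1.733  0.     1.289 -2.29 ]
```

View pics/w20c.png

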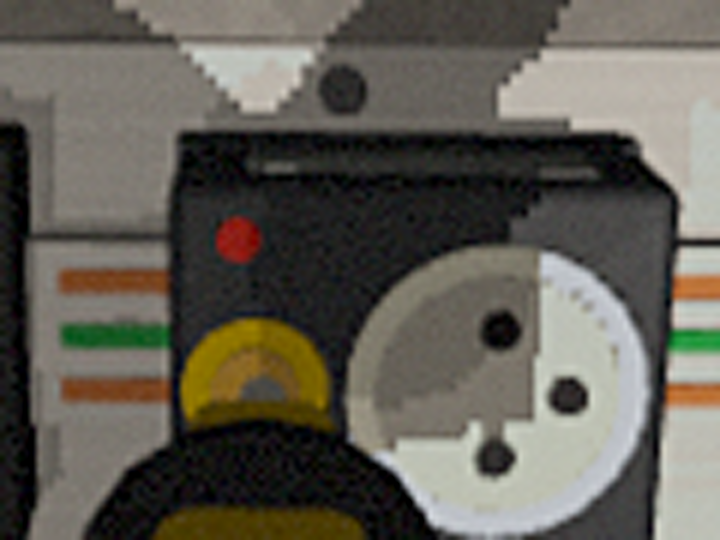

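On target; press a touch more and hold, then lift.

Call:
drive_tool([
  [[0,0,0,0.003,0],[0,0,0,0,0],[0,0,0,0,0],[0,0,0,0,0],[0,0,0,0,0]],
])

```text
clock: 21.48
tool_pos: [0.4742, -0.31, 0.198]
orientation: [-0.0, 1.0, -0.001, 0.001]
contact_force: [-0.9, 2.8, 11.2]
gripper_width: 0.252
```

```bash
python3 - <<'E'
from h import *
o,_=st();cmd([.6592,-.0525,.26],o)
E
```

```text
t 21.48 p [ 0.4742 -0.31    0.198 ] F [-0.9  2.8 11.2] w 0.252
[[-1.0, -0.0, 0.003], [-0.0, 1.0, -0.002], [-0.003, -0.002, -1.0]] [-7.180e-01  1.180e-01  1.734e+00  1.000e-03  1.287e+00 -2.289e+00]
units [-0.3087  0.4289 -0.1032]
```

Call:
drive_tool([
  [[0,0,0,-0.05,0],[0,0,0,-0.06,0],[0,-0.0344,0.0476,0,0],[0,-0.0344,0.0476,0,0],[0,-0.0344,0.0476,0,0],[0,-0.0344,0.0476,0,0],[0,-0.0344,0.0476,0,0],[0,-0.0344,0.0476,0,0],[0,-0.0344,0.0476,0,0],[0,-0.0344,0.0476,0,0],[0,-0.0344,0.0476,0,0],[0,0,0,0,0]],
])

```text
clock: 22.48
tool_pos: [0.6611, -0.0468, 0.2605]
orientation: [-0.002, 1.0, 0.001, 0.0]
contact_force: [-0.8, -0.5, -1.6]
gripper_width: 0.248
```

Call:
drive_tool([
  [[0,0,0,0.05,0],[0,0,0,0.05,0],[0,0,0,0,0],[0,0,0,0,0]],
])

```text
clock: 22.82
tool_pos: [0.657, -0.0524, 0.1988]
orientation: [0.0, 1.0, 0.001, -0.003]
contact_force: [0.0, 0.2, -0.3]
gripper_width: 0.249
```

```bash
python3 - <<'E'
from h import *
o,_=st();cmd([.6592,-.0525,.186],o);d=cam('wrist');crop(d,230,140,350,230,6,'w21c')
E
```

```text
t 22.82 p [ 0.657  -0.0524  0.1988] F [ 0.   0.2 -0.3] w 0.249
[[-1.0, 0.0, -0.006], [0.0, 1.0, 0.001], [0.006, 0.001, -1.0]] [-0.199  0.338  1.471 -0.     1.338 -1.77 ]
units [-0.0038 -0.0003  0.0213]
```

View pics/w21c.png

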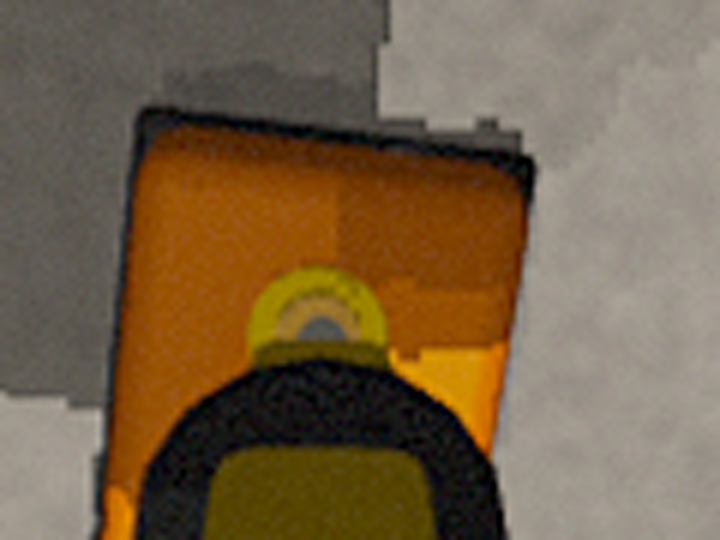

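Call:
drive_tool([
  [[0,0,0,0.012,0],[0,0,0,0.01,0],[0,0,0,0.004,0],[0,0,0,0,0],[0,0,0,0,0]],
])

```text
clock: 23.28
tool_pos: [0.659, -0.0525, 0.1862]
orientation: [-0.0, 1.0, -0.0, 0.0]
contact_force: [0.9, 0.2, -0.6]
gripper_width: 0.249
```

Call:
drive_tool([
  [[0,0,0,0.003,0],[0,0,0,0,0],[0,0,0,0,0],[0,0,0,0,0]],
])

```text
clock: 23.62
tool_pos: [0.6594, -0.0524, 0.1846]
orientation: [-0.0, 1.0, -0.0, 0.001]
contact_force: [-0.0, -0.4, 0.7]
gripper_width: 0.251
```

```bash
python3 - <<'E'
from h import *
o,_=st();d=cam('wrist');crop(d,230,140,350,230,6,'w22c')
E
```

```text
t 23.62 p [ 0.6594 -0.0524  0.1846] F [-0.  -0.4  0.7] w 0.251
[[-1.0, -0.0, 0.001], [-0.0, 1.0, -0.0], [-0.001, -0.0, -1.0]] [-0.198  0.35   1.484 -0.     1.306 -1.769]
```

View pics/w22c.png

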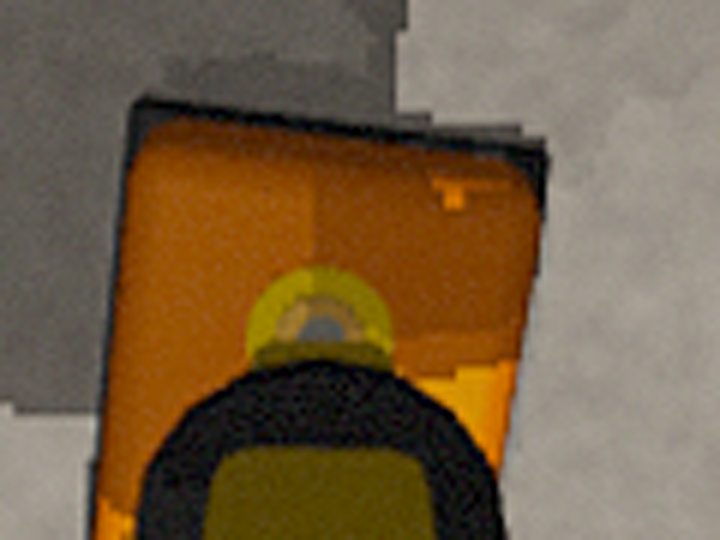

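Call:
drive_tool([
  [[0,0,0,0.004,0],[0,0,0,0,0],[0,0,0,0,0],[0,0,0,0,0],[0,0,0,0,0]],
])

```text
clock: 24.08
tool_pos: [0.6598, -0.0525, 0.1842]
orientation: [-0.0, 1.0, -0.0, 0.001]
contact_force: [-1.1, 0.9, 7.9]
gripper_width: 0.254
```

Call:
drive_tool([
  [[0,0,0,-0.04,0],[0,0,0,-0.06,0],[0,0,0,-0.05,0],[0,-0.0089,-0.0507,0,0],[0,-0.0089,-0.0507,0,0],[0,-0.0089,-0.0507,0,0],[0,-0.0089,-0.0507,0,0],[0,-0.0089,-0.0507,0,0],[0,0,0,0,0],[0,0,0,0,0],[0,0,0,0,0]],
])

```text
clock: 25.0
tool_pos: [0.6854, -0.2041, 0.271]
orientation: [0.0, 1.0, 0.001, -0.001]
contact_force: [0.3, 0.4, -1.3]
gripper_width: 0.247
```

```bash
python3 - <<'E'
from h import *
import pickle
o,_=st();d=cam('wrist');crop(d,220,110,340,230,5,'w23c');s=cam('scene');crop(s,150,180,230,310,6,'s23c');pickle.dump((d,s),open('k23.pkl','wb'))
t=cam('top');crop(t,330,130,390,190,8,'t23c')
E
```

```text
t 25.0 p [ 0.6854 -0.2041  0.271 ] F [ 0.3  0.4 -1.3] w 0.247
[[-1.0, 0.0, -0.001], [0.0, 1.0, 0.001], [0.001, 0.001, -1.0]] [-4.000e-01  4.240e-01  1.225e+00  1.000e-03  1.493e+00 -1.970e+00]
```

View pics/w23c.png

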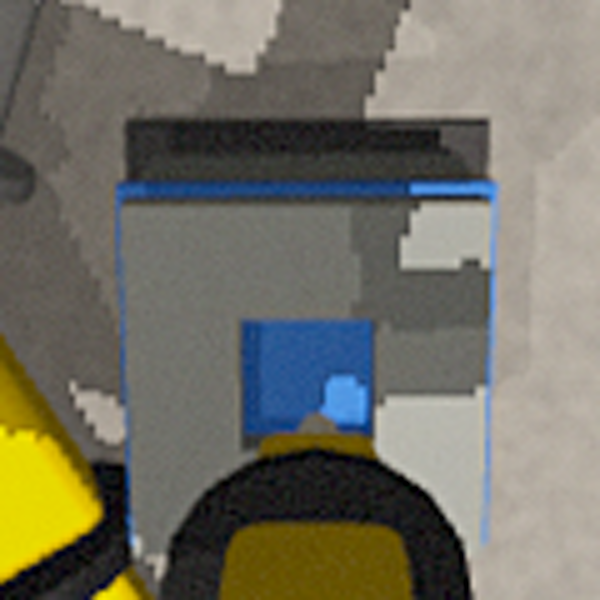

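View pics/s23c.png

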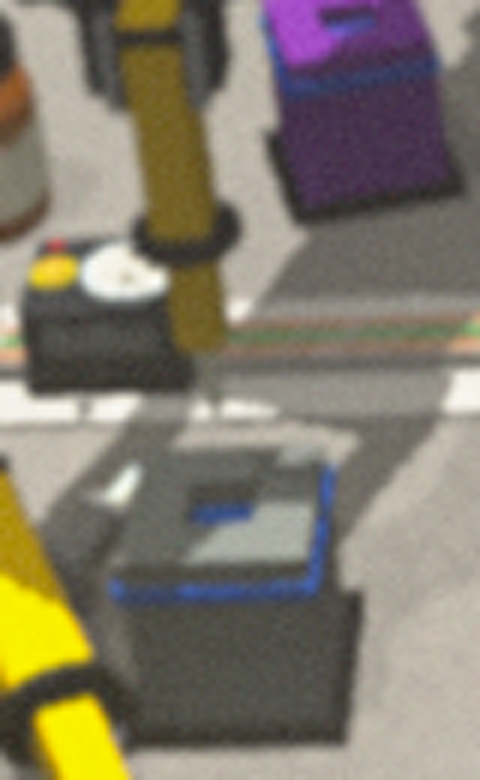

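```bash
python3 - <<'E'
from h import *
import pickle
d,s=pickle.load(open('k23.pkl','rb'))
p=pix(d,281.8,186.2,.085);print(p)
print(proj(d,[.6854,-.2041,.085]), proj(d,[.6854,-.2041,.124]),'tip px',220+318/5,110+418/5)
print(pix(d,220+318/5,110+420/5,.124))
cmd([.6862,-.2043,.2])
E
```

```text
[ 0.68504358 -0.2037084   0.085     ]
[281.3959551  186.55750556] [281.3379719  198.05185339] tip px 283.6 193.6
[ 0.68179053 -0.20216197  0.124     ]
units [-0.0008 -0.0022  0.1195]
```

Call:
drive_tool([
  [[0,0,-0.001,0.03,0],[0,0,0,0.03,0],[0,0,0,0.02,0],[0,0,0,0,0],[0,0,0,0,0]],
])

```text
clock: 25.57
tool_pos: [0.6852, -0.2041, 0.2228]
orientation: [-0.001, 1.0, 0.0, -0.001]
contact_force: [-0.1, -0.5, -0.5]
gripper_width: 0.249
```

```bash
python3 - <<'E'
from h import *
import pickle
o,_=st();d=cam('wrist');crop(d,220,110,340,260,5,'w24c');s=cam('scene');crop(s,150,180,230,310,6,'s24c')
E
```

```text
t 25.57 p [ 0.6852 -0.2041  0.2228] F [-0.1 -0.5 -0.5] w 0.249
[[-1.0, -0.001, -0.002], [-0.001, 1.0, 0.001], [0.002, 0.001, -1.0]] [-0.4    0.45   1.281  0.     1.413 -1.972]
```

View pics/w24c.png

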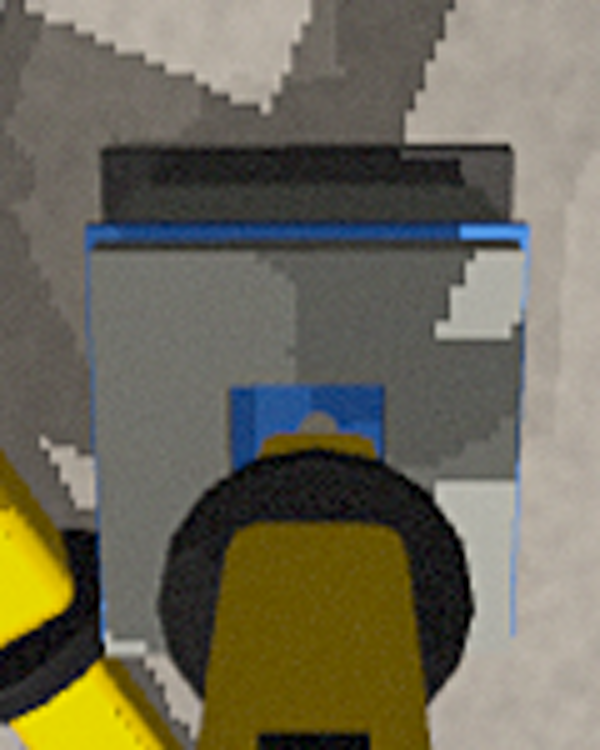

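View pics/s24c.png

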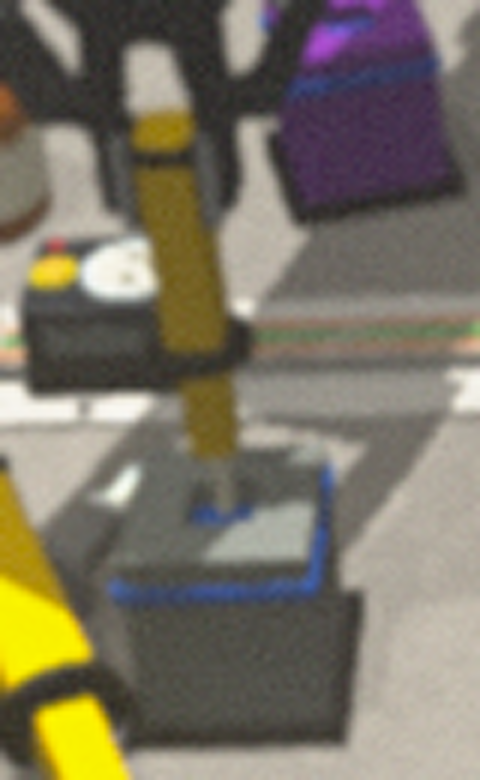

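Call:
drive_tool([
  [[0,0,-0.003,0.01,0],[0,0,0,0.02,0],[0,0,0,0.02,0],[0,0,0,0,0],[0,0,0,0,0]],
])

```text
clock: 26.08
tool_pos: [0.6849, -0.2065, 0.1914]
orientation: [-0.0, 1.0, 0.001, -0.001]
contact_force: [0.3, 0.2, -1.8]
gripper_width: 0.251
```

Call:
drive_tool([
  [[0,0,0,0.02,0],[0,0,0,0.02,0],[0,0,0,0.01,0],[0,0,0,0,0],[0,0,0,0,0]],
])

```text
clock: 26.5
tool_pos: [0.6852, -0.2066, 0.1625]
orientation: [-0.0, 1.0, 0.0, -0.001]
contact_force: [0.4, 0.2, -0.8]
gripper_width: 0.25
```

```bash
python3 - <<'E'
from h import *
import pickle
o,_=st();d=cam('wrist','w25');s=cam('scene');crop(s,150,180,230,310,6,'s25c')
E
```

```text
t 26.5 p [ 0.6852 -0.2066  0.1625] F [ 0.4  0.2 -0.8] w 0.25
[[-1.0, -0.0, -0.002], [-0.0, 1.0, 0.001], [0.002, 0.001, -1.0]] [-0.403  0.496  1.333 -0.     1.314 -1.974]
```

View pics/w25.png

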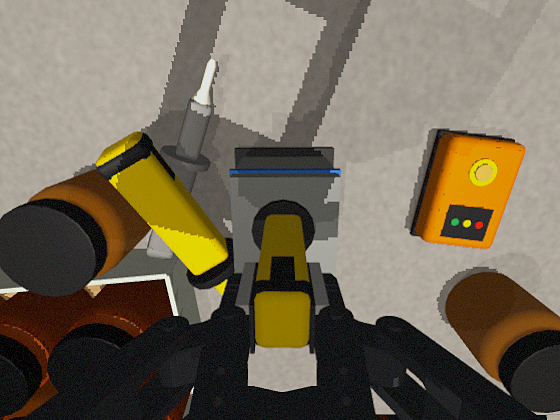

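View pics/s25c.png

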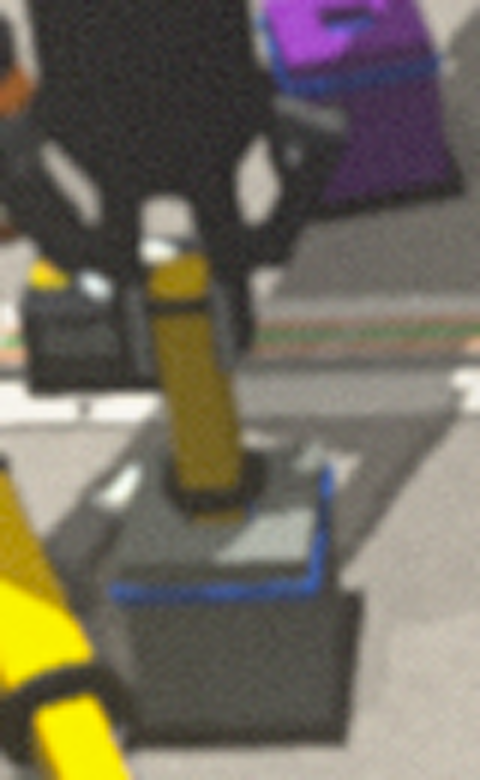

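Call:
drive_tool([
  [[0,0,0,0.006,0],[0,0,0,0.003,0],[0,0,0,0,0],[0,0,0,0,0]],
])

```text
clock: 26.93
tool_pos: [0.6856, -0.2068, 0.1581]
orientation: [-0.0, 1.0, 0.0, -0.0]
contact_force: [0.1, 0.9, -1.3]
gripper_width: 0.251
```

Call:
drive_tool([
  [[30,0,0,0,0],[35,0,0,0,0],[50,0,0,0,0],[50,0,0,0,0],[50,0,0,0,0],[50,0,0,-0.03,0],[50,0,0,-0.05,0],[50,0,0,-0.06,0],[50,0,0,-0.06,0],[50,0,0,0,0],[50,0,0,0,0]],
])

```text
clock: 27.85
tool_pos: [0.6874, -0.2075, 0.2831]
orientation: [-0.0, 1.0, -0.002, 0.004]
contact_force: [-0.1, 0.5, -0.1]
gripper_width: 0.499
```

```bash
python3 - <<'E'
from h import *
import pickle
o,_=st();d=cam('wrist','w26');s=cam('scene');crop(s,150,180,230,310,6,'s26c')
E
```

```text
t 27.85 p [ 0.6874 -0.2075  0.2831] F [-0.1  0.5 -0.1] w 0.499
[[-1.0, -0.0, 0.007], [-0.0, 1.0, -0.003], [-0.007, -0.003, -1.0]] [-0.403  0.419  1.21   0.     1.505 -1.974]
```

View pics/w26.png

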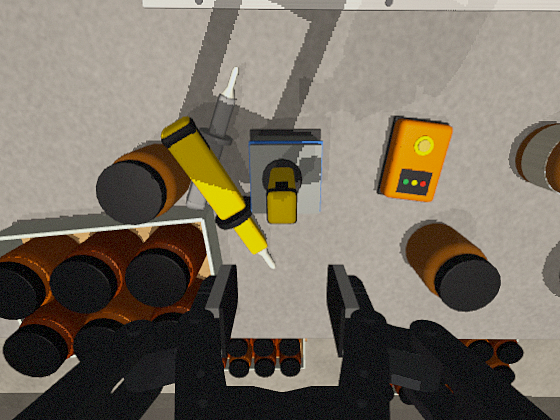

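View pics/s26c.png

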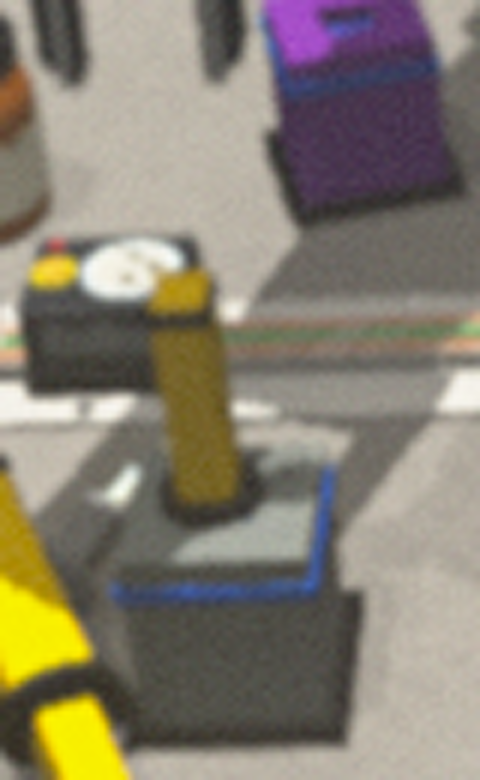

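Call:
drive_tool([
  [[50,0.05,0.034,0,0],[50,0.05,0.034,0,0],[50,0.05,0.034,0,0],[50,0.05,0.034,0,0],[50,0.05,0.034,0,0],[50,0.05,0.034,0,0],[50,0.05,0.034,0,0],[100,0,0,0,1],[100,0,0,0,1],[100,0,0,0,1],[100,0,0,0,1],[100,0,0,0,1]],
])

```text
clock: 28.95
tool_pos: [0.4746, -0.0637, 0.2763]
orientation: [0.2, 0.98, 0.0, -0.002]
contact_force: [-0.8, -0.0, 0.0]
gripper_width: 1.0
```

Call:
drive_tool([
  [[100,0,0,0,1],[100,0,0,0,1],[100,0,0,0,1],[100,0,0,0,1],[100,0,0,0,1],[100,0,0,0,1],[100,0,0,0,1],[100,0,0,0,1],[100,0,0,0,1],[100,0,0,0,1],[100,0,0,0,1],[100,0,0,0,1]],
])

```text
clock: 29.95
tool_pos: [0.4747, -0.0638, 0.2761]
orientation: [0.63, 0.776, -0.001, -0.002]
contact_force: [-0.7, 0.1, 0.4]
gripper_width: 1.002
```

Call:
drive_tool([
  [[100,0,0,0,1],[100,0,0,0,1],[100,0,0,0,0.9],[100,0,0,0,0],[100,0,0,0,0]],
])

```text
clock: 30.37
tool_pos: [0.4749, -0.0639, 0.2767]
orientation: [0.714, 0.7, -0.001, -0.001]
contact_force: [-0.9, -0.1, 0.1]
gripper_width: 1.0
```

```bash
python3 - <<'E'
from h import *
import pickle
o,_=st();d=cam('wrist','w27');t=cam('top','t27');pickle.dump((d,t),open('k27.pkl','wb'))
E
```

```text
t 30.37 p [ 0.4749 -0.0639  0.2767] F [-0.9 -0.1  0.1] w 1.0
[[0.019, 1.0, -0.003], [1.0, -0.019, 0.001], [0.001, -0.003, -1.0]] [-0.298 -0.154  1.851 -0.     1.447 -0.28 ]
```

View pics/w27.png

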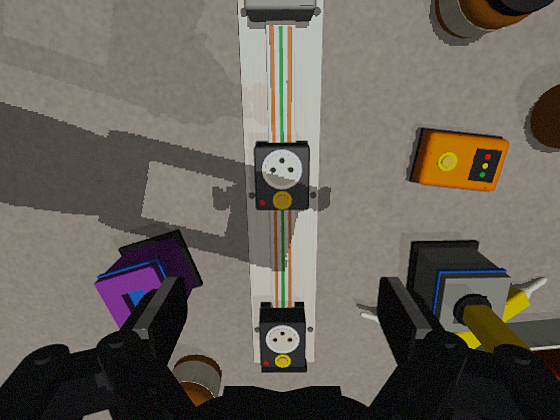

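View pics/t27.png

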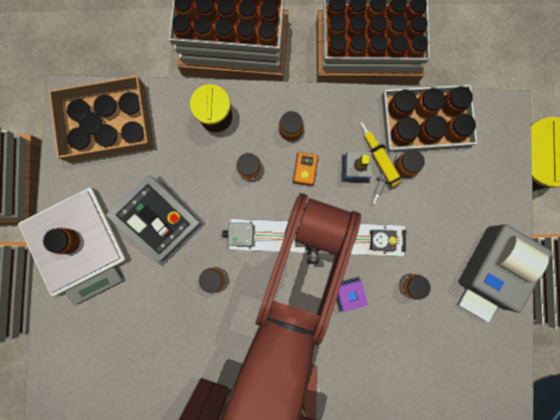

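```bash
python3 - <<'E'
from h import *
import pickle
d,t=pickle.load(open('k27.pkl','rb'))
print('m1 top corners',[np.round(pix(d,u,v,.05),4) for u,v in((255,143),(309,143),(309,210),(256,210))])
print('test',pix(d,282.5,201,.052),pix(d,282.5,361.5,.052))
crop(d,225,0,345,60,6,'w27c')
E
```

```text
m1 top corners [array([ 0.448 , -0.0258,  0.05  ]), array([ 0.5047, -0.0268,  0.05  ]), array([ 0.5052, -0.101 ,  0.05  ]), array([ 0.4458, -0.0999,  0.05  ])]
test [ 0.47569959 -0.08928933  0.052     ] [ 0.47156154 -0.31007881  0.052     ]
```

View pics/w27c.png

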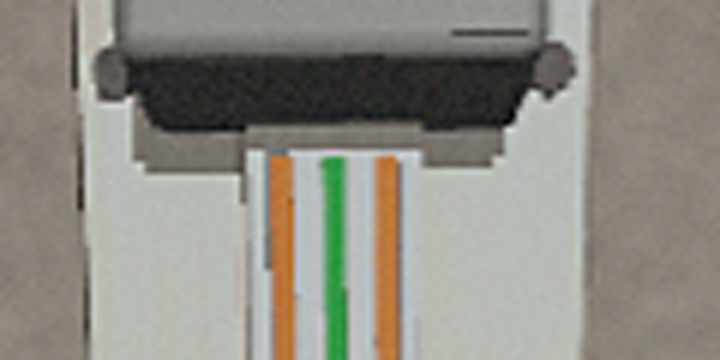

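```bash
python3 - <<'E'
from h import *
import pickle
d,t=pickle.load(open('k27.pkl','rb'))
print(pix(d,282,9.2,.06),pix(d,282,20.8,.014),pix(d,282,20.8,.004),pix(t,220+136/4,205+118/4,.06))
cmd([.4765,-.065,.04])
E
```

```text
[0.47868393 0.09407426 0.06      ] [0.47859799 0.09352581 0.014     ] [0.4786178  0.09540974 0.004     ] [0.47497731 0.09071107 0.06      ]
units [-0.0018  0.0027  0.3956]
```

Call:
drive_tool([
  [[100,-0.002,0.003,0.055,0],[100,0,0,0.06,0],[100,0,0,0.06,0],[100,0,0,0.06,0],[100,0,0,0.06,0],[100,0,0,0.055,0],[100,0,0,0.038,0],[100,0,0,0,0],[100,0,0,0,0]],
])

```text
clock: 31.22
tool_pos: [0.4762, -0.065, 0.0444]
orientation: [0.714, 0.7, -0.001, -0.002]
contact_force: [0.4, 0.6, -0.1]
gripper_width: 0.999
```

```bash
python3 - <<'E'
from h import *
import pickle
o,_=st();d=cam('wrist','w28')
E
```

```text
t 31.22 p [ 0.4762 -0.065   0.0444] F [ 0.4  0.6 -0.1] w 0.999
[[0.02, 1.0, -0.004], [1.0, -0.02, 0.001], [0.001, -0.004, -1.0]] [-0.3    0.133  2.043  0.     0.969 -0.28 ]
```

View pics/w28.png

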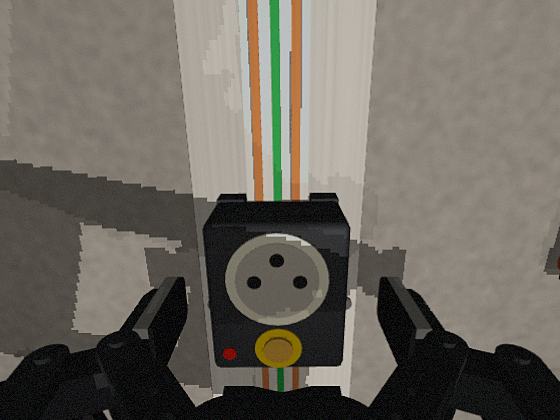

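Call:
drive_tool([
  [[80,0,-0.003,0,0],[75,0,0,0,0],[70,0,0,0,0],[65,0,0,0,0],[60,0,0,0,0],[60,0,0,0,0]],
])

```text
clock: 31.77
tool_pos: [0.4757, -0.0656, 0.0476]
orientation: [0.714, 0.7, -0.0, 0.0]
contact_force: [-7.0, 0.5, 11.4]
gripper_width: 0.684
```

```bash
python3 - <<'E'
from h import *
o,_=st();d=cam('wrist','w29')
E
```

```text
t 31.77 p [ 0.4757 -0.0656  0.0476] F [-7.   0.5 11.4] w 0.684
[[0.02, 1.0, -0.0], [1.0, -0.02, -0.001], [-0.001, -0.0, -1.0]] [-3.010e-01  1.240e-01  2.046e+00 -1.000e-03  9.720e-01 -2.800e-01]
```

View pics/w29.png

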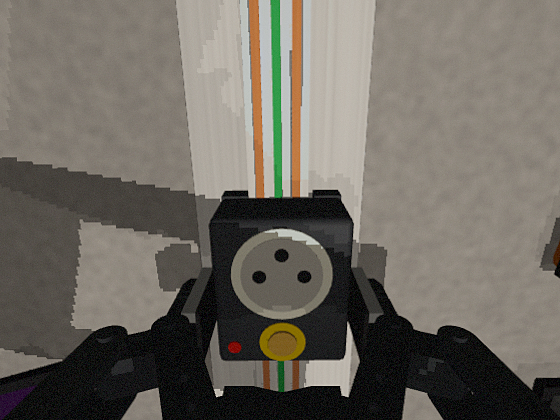

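Call:
drive_tool([
  [[60,0,0,-0.005,0],[60,0,0,-0.003,0],[60,0,0,0,0],[60,0,0,0,0]],
])

```text
clock: 32.15
tool_pos: [0.4757, -0.0654, 0.0506]
orientation: [0.714, 0.7, 0.0, 0.0]
contact_force: [-2.2, -0.4, -1.6]
gripper_width: 0.682
```

Call:
drive_tool([
  [[60,0.01,0,0,0],[60,0.015,0,0,0],[60,0.02,0,0,0],[60,0.02,0,0,0],[60,0.02,0,0,0],[60,0.02,0,0,0],[60,0.02,0,0,0],[60,0.02,0,0,0],[60,0.015,0,0,0],[60,0,0,0,0],[60,0,0,0,0]],
])

```text
clock: 33.07
tool_pos: [0.4767, 0.0324, 0.0497]
orientation: [0.714, 0.7, -0.0, -0.001]
contact_force: [-4.1, 2.6, -2.3]
gripper_width: 0.682
```

```bash
python3 - <<'E'
from h import *
o,_=st();d=cam('wrist','w30')
E
```

```text
t 33.07 p [0.4767 0.0324 0.0497] F [-4.1  2.6 -2.3] w 0.682
[[0.02, 1.0, -0.002], [1.0, -0.02, 0.002], [0.002, -0.002, -1.0]] [-9.80e-02  1.16e-01  2.05e+00  2.00e-03  9.78e-01 -8.00e-02]
```

View pics/w30.png

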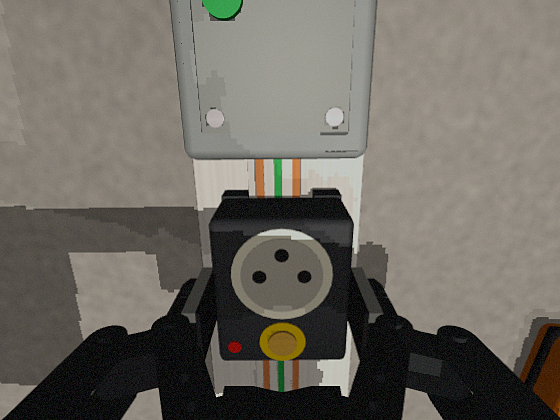

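Call:
drive_tool([
  [[60,0,0,0.003,0],[60,0.01,0,0,0],[60,0.01,0,0,0],[60,0.008,0,0,0],[60,0,0,0,0],[60,0,0,0,0]],
])

```text
clock: 33.62
tool_pos: [0.4768, 0.0472, 0.048]
orientation: [0.714, 0.7, -0.001, -0.001]
contact_force: [-5.4, -1.5, -1.6]
gripper_width: 0.683
```

Call:
drive_tool([
  [[60,0.005,0,0,0],[60,0.005,0,0,0],[60,0,0,0,0],[60,0,0,0,0]],
])

```text
clock: 33.95
tool_pos: [0.4769, 0.0526, 0.048]
orientation: [0.714, 0.7, -0.001, -0.001]
contact_force: [-6.6, -3.8, 0.1]
gripper_width: 0.682
```

Call:
drive_tool([
  [[60,0.005,0,0,0],[60,0,0,0,0],[60,0,0,0,0]],
])

```text
clock: 34.2
tool_pos: [0.477, 0.0555, 0.048]
orientation: [0.714, 0.7, -0.002, -0.001]
contact_force: [-6.8, -3.4, -0.4]
gripper_width: 0.685
```

Call:
drive_tool([
  [[60,0.004,0,0,0],[60,0,0,0,0],[60,0,0,0,0]],
])

```text
clock: 34.45
tool_pos: [0.4769, 0.0575, 0.0481]
orientation: [0.714, 0.7, -0.002, -0.0]
contact_force: [-7.2, -4.7, -0.4]
gripper_width: 0.685
```

```bash
python3 - <<'E'
from h import *
o,_=st();d=cam('wrist','w31')
E
```

```text
t 34.45 p [0.4769 0.0575 0.0481] F [-7.2 -4.7 -0.4] w 0.685
[[0.02, 1.0, -0.003], [1.0, -0.02, -0.002], [-0.002, -0.003, -1.0]] [-0.043  0.126  2.042 -0.003  0.976 -0.021]
```

View pics/w31.png

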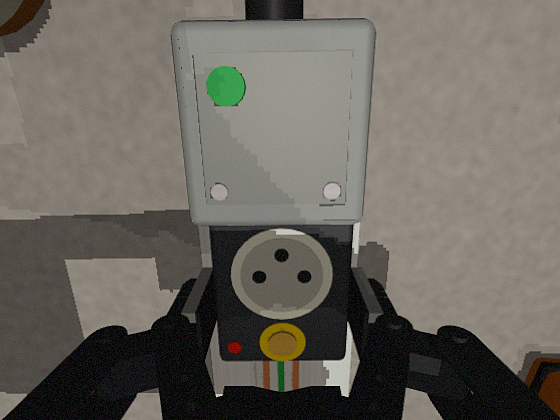

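Call:
drive_tool([
  [[60,0.005,0,0,0],[60,0,0,0,0],[60,0,0,0,0]],
])

```text
clock: 34.75
tool_pos: [0.477, 0.0577, 0.048]
orientation: [0.714, 0.7, -0.004, 0.001]
contact_force: [-7.7, -19.0, 0.7]
gripper_width: 0.683
```

Call:
drive_tool([
  [[60,0.004,0,0,0],[60,0,0,0,0],[60,0,0,0,0]],
])

```text
clock: 35.0
tool_pos: [0.477, 0.0579, 0.048]
orientation: [0.714, 0.7, -0.005, 0.002]
contact_force: [-8.5, -31.0, 1.3]
gripper_width: 0.681
```

Call:
drive_tool([
  [[60,-0.004,0,0,0],[60,-0.002,0,0,0],[60,0,0,0,0],[80,0,0,0,0],[100,0,0,0,0],[100,0,0,0,0],[100,0,0,0,0],[100,0,0,-0.03,0],[100,0,0,-0.05,0],[100,0,0,-0.05,0],[100,0,0,-0.05,0],[100,0,0,0,0]],
])

```text
clock: 36.0
tool_pos: [0.483, 0.0609, 0.1637]
orientation: [0.714, 0.7, 0.004, 0.004]
contact_force: [1.7, 0.2, -0.2]
gripper_width: 0.997
```

```bash
python3 - <<'E'
from h import *
o,_=st();d=cam('wrist','w32')
E
```

```text
t 36.0 p [0.483  0.0609 0.1637] F [ 1.7  0.2 -0.2] w 0.997
[[0.021, 1.0, 0.012], [1.0, -0.021, -0.0], [0.0, 0.012, -1.0]] [-0.037 -0.047  1.971  0.     1.205 -0.017]
```

View pics/w32.png

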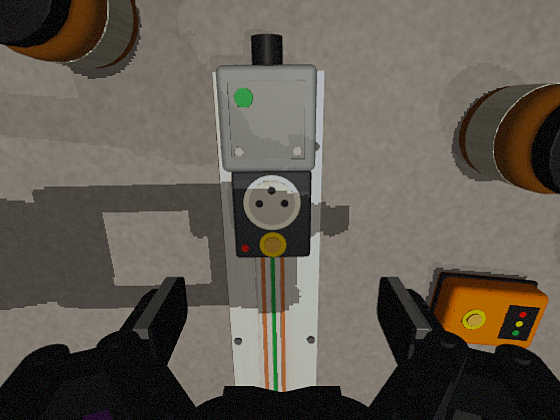

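Call:
drive_tool([
  [[100,-0.0577,0,0,0],[100,-0.0577,0,0,0],[100,-0.0577,0,0,0],[100,-0.0577,0,0,0],[100,-0.0577,0,0,0],[100,-0.0577,0,0,0],[100,-0.0577,0,0,0],[100,-0.0577,0,0,0],[100,-0.0577,0,0,0],[100,-0.0577,0,0,0],[100,0,0,0,0],[100,0,0,0,0]],
])

```text
clock: 37.05
tool_pos: [0.4705, -0.2867, 0.1553]
orientation: [0.716, 0.699, 0.0, -0.001]
contact_force: [0.7, 0.4, -1.0]
gripper_width: 0.995
```

```bash
python3 - <<'E'
from h import *
import pickle
o,_=st();d=cam('wrist','w33');pickle.dump(d,open('k33.pkl','wb'))
E
```

```text
t 37.05 p [ 0.4705 -0.2867  0.1553] F [ 0.7  0.4 -1. ] w 0.995
[[0.024, 1.0, -0.001], [1.0, -0.024, 0.001], [0.001, -0.001, -1.0]] [-0.691  0.128  1.807  0.     1.208 -0.667]
```

View pics/w33.png

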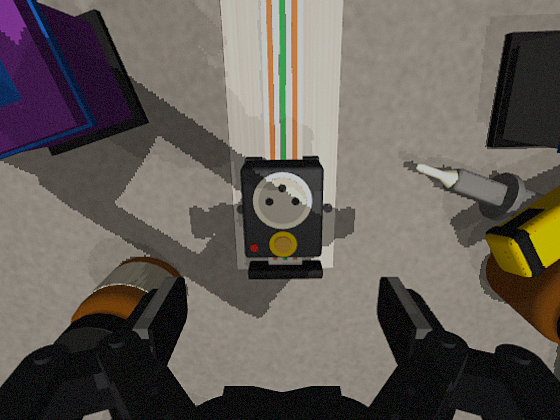

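```bash
python3 - <<'E'
from h import *
import pickle
d=pickle.load(open('k33.pkl','rb'))
print(pix(d,283,244,.052),pix(d,405,164,.0),pix(d,112,300,.098),[np.round(pix(d,u,v,.05),4) for u,v in ((241,167),(323,167),(323,257),(242,257))])
cmd([.4712,-.286,.044])
E
```

```text
[ 0.47177045 -0.30866257  0.052     ] [ 0.57728032 -0.26015553  0.        ] [ 0.36112411 -0.32439941  0.098     ] [array([ 0.4435, -0.2494,  0.05  ]), array([ 0.5014, -0.2508,  0.05  ]), array([ 0.5025, -0.3213,  0.05  ]), array([ 0.4398, -0.3198,  0.05  ])]
units [-0.0014  0.0014  0.1854]
```

Call:
drive_tool([
  [[100,0,0.001,0.05,0],[100,0,0,0.05,0],[100,0,0,0.05,0],[100,0,0,0.035,0],[100,0,0,0,0],[100,0,0,0,0]],
])

```text
clock: 37.6
tool_pos: [0.4708, -0.2832, 0.0442]
orientation: [0.714, 0.7, -0.0, -0.002]
contact_force: [-0.5, 0.4, 1.1]
gripper_width: 1.003
```

```bash
python3 - <<'E'
from h import *
o,_=st();d=cam('wrist','w34');s=cam('scene','s34')
E
```

```text
t 37.6 p [ 0.4708 -0.2832  0.0442] F [-0.5  0.4  1.1] w 1.003
[[0.019, 1.0, -0.003], [1.0, -0.019, 0.003], [0.003, -0.003, -1.0]] [-0.685  0.282  1.866  0.     0.998 -0.666]
```

View pics/w34.png

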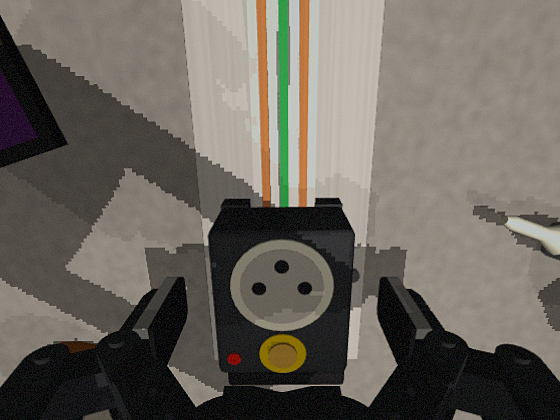

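View pics/s34.png

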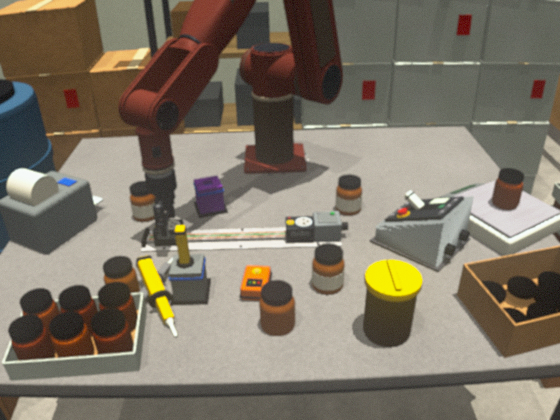

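Call:
drive_tool([
  [[80,0,0,0,0],[75,0,0,0,0],[70,0,0,0,0],[65,0,0,0,0],[60,0,0,0,0],[60,0,0,-0.002,0],[60,0,0,-0.003,0],[60,0,0,0,0],[60,0,0,0,0]],
])

```text
clock: 38.45
tool_pos: [0.4715, -0.2854, 0.0483]
orientation: [0.715, 0.7, 0.0, -0.0]
contact_force: [0.1, -0.0, -3.0]
gripper_width: 0.68
```

Call:
drive_tool([
  [[60,0.01,0,0.002,0],[60,0.02,0,0,0],[60,0.03,0,0,0],[60,0.04,0,0,0],[60,0.04,0,0,0],[60,0.04,0,0,0],[60,0.04,0,0,0],[60,0.04,0,0,0],[60,0.04,0,0,0],[60,0.03,0,0,0],[60,0.02,0,0,0],[60,0.01,0,0,0]],
])

```text
clock: 39.45
tool_pos: [0.4756, -0.0686, 0.0477]
orientation: [0.714, 0.701, -0.001, 0.0]
contact_force: [-4.6, -5.8, 2.0]
gripper_width: 0.68
```

Call:
drive_tool([
  [[60,0.015,0,0,0],[60,0.015,0,0,0],[60,0.01,0,0,0],[60,0,0,0,0],[60,0,0,0,0]],
])

```text
clock: 39.87
tool_pos: [0.4758, -0.0454, 0.0476]
orientation: [0.714, 0.7, -0.001, -0.0]
contact_force: [-5.4, -2.5, 7.2]
gripper_width: 0.681
```

```bash
python3 - <<'E'
from h import *
o,_=st();d=cam('wrist','w35')
E
```

```text
t 39.87 p [ 0.4758 -0.0454  0.0476] F [-5.4 -2.5  7.2] w 0.681
[[0.02, 1.0, -0.002], [1.0, -0.02, -0.001], [-0.001, -0.002, -1.0]] [-2.59e-01  1.20e-01  2.05e+00 -1.00e-03  9.73e-01 -2.39e-01]
```

View pics/w35.png

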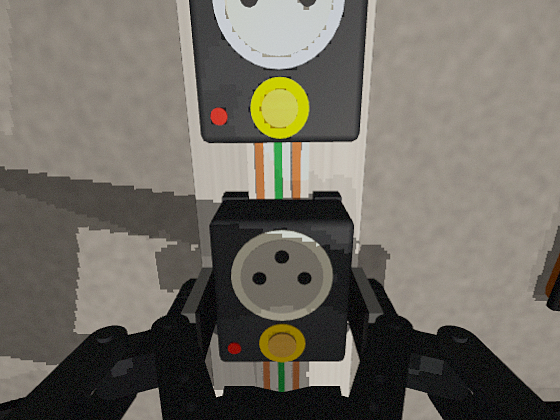

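Call:
drive_tool([
  [[60,0.01,0,-0.002,0],[60,0.015,0,0,0],[60,0.015,0,0,0],[60,0.005,0,0,0],[60,0,0,0,0],[60,0,0,0,0]],
])

```text
clock: 40.42
tool_pos: [0.4761, -0.017, 0.0478]
orientation: [0.714, 0.7, -0.0, -0.002]
contact_force: [-5.5, 4.1, -1.5]
gripper_width: 0.682
```

Call:
drive_tool([
  [[60,0.005,0,0,0],[60,0.004,0,0,0],[60,0,0,0,0],[60,0,0,0,0]],
])

```text
clock: 40.75
tool_pos: [0.4762, -0.0139, 0.0479]
orientation: [0.714, 0.7, -0.002, -0.0]
contact_force: [-5.3, -5.0, -1.9]
gripper_width: 0.681
```

Call:
drive_tool([
  [[60,0.005,0,0,0],[60,0,0,0,0],[60,0,0,0,0]],
])

```text
clock: 41.0
tool_pos: [0.4763, -0.0137, 0.048]
orientation: [0.714, 0.701, -0.003, 0.001]
contact_force: [-7.0, -18.2, -3.1]
gripper_width: 0.684
```

Call:
drive_tool([
  [[60,0.004,0,0,0],[60,0,0,0,0],[60,0,0,0,0]],
])

```text
clock: 41.25
tool_pos: [0.4764, -0.0136, 0.0481]
orientation: [0.713, 0.701, -0.005, 0.003]
contact_force: [-7.2, -28.6, -3.4]
gripper_width: 0.686
```

```bash
python3 - <<'E'
from h import *
o,_=st();d=cam('wrist','w36')
E
```

```text
t 41.25 p [ 0.4764 -0.0136  0.0481] F [ -7.2 -28.6  -3.4] w 0.686
[[0.018, 1.0, -0.003], [1.0, -0.018, -0.011], [-0.011, -0.003, -1.0]] [-0.187  0.117  2.053 -0.013  0.973 -0.161]
```

View pics/w36.png

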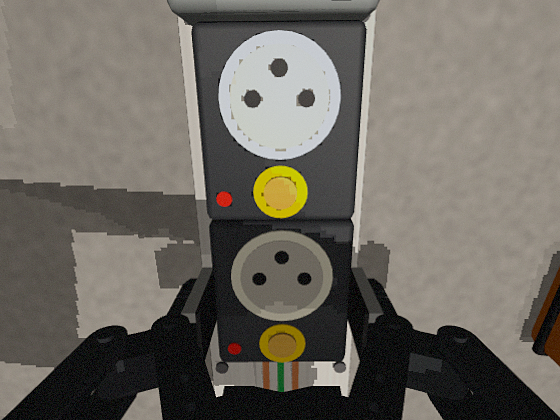

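Call:
drive_tool([
  [[60,-0.004,0,0.002,0],[60,-0.003,0,0,0],[60,0,0,0,0],[80,0,0,0,0],[100,0,0,0,0],[100,0,0,0,0],[100,0,0,0,0],[100,0,0,-0.03,0],[100,0,0,-0.06,0],[100,0,0,-0.06,0],[100,0,0,-0.06,0],[100,0,0,-0.06,0]],
])

```text
clock: 42.3
tool_pos: [0.4775, -0.0116, 0.2112]
orientation: [0.714, 0.7, 0.0, 0.0]
contact_force: [1.0, 0.6, -0.8]
gripper_width: 0.997
```

```bash
python3 - <<'E'
from h import *
import pickle
o,_=st();d=cam('wrist','w37');s=cam('scene','s37');t=cam('top','t37');pickle.dump((d,s,t),open('k37.pkl','wb'))
crop(d,200,60,340,260,4,'w37c')
E
```

```text
t 42.3 p [ 0.4775 -0.0116  0.2112] F [ 1.   0.6 -0.8] w 0.997
[[0.021, 1.0, 0.001], [1.0, -0.021, 0.0], [0.0, 0.001, -1.0]] [-0.19  -0.112  1.938  0.     1.315 -0.169]
```

View pics/w37.png

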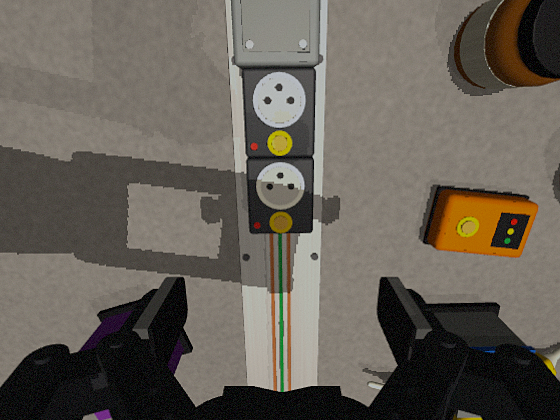

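View pics/s37.png

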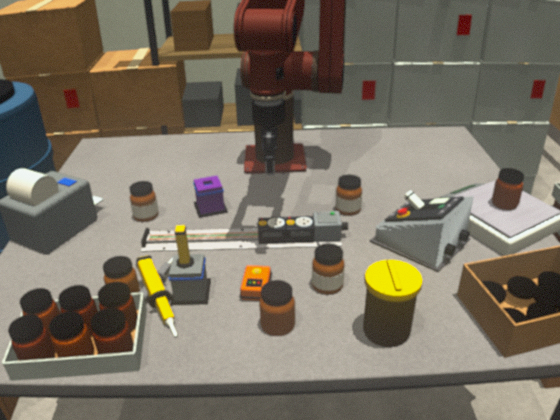

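```bash
python3 - <<'E'
from h import *
import pickle
d,s,t=pickle.load(open('k37.pkl','rb'))
a=pix(d,280,143.2,.052);b=pix(d,281.5,222.3,.052);print(a,b,a-b)
E
```

```text
[0.47811274 0.03447254 0.052     ] [ 0.47783736 -0.03738856  0.052     ] [0.00027537 0.0718611  0.        ]
```

View pics/w37c.png

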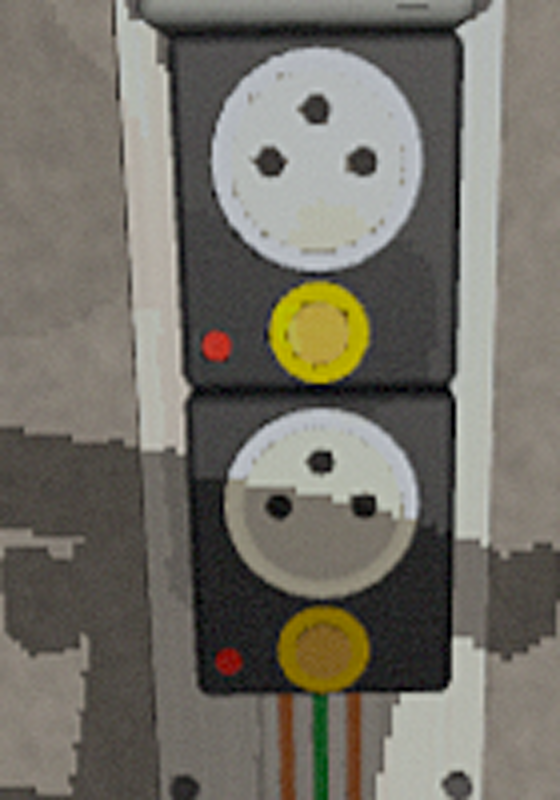

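Call:
drive_tool([
  [[50,0.0581,-0.0011,-0.0065,0],[45,0.0581,-0.0011,-0.0065,0],[45,0.0581,-0.0011,-0.0065,0],[45,0.0581,-0.0011,-0.0065,0],[45,0.0581,-0.0011,-0.0065,0],[45,0.0581,-0.0011,-0.0065,0],[45,0.0581,-0.0011,-0.0065,0],[45,0.0581,-0.0011,-0.0065,0],[45,0.0581,-0.0011,-0.0065,0],[45,0.0581,-0.0011,-0.0065,0],[45,0,0,0,0]],
])

```text
clock: 43.37
tool_pos: [0.4769, 0.3422, 0.2472]
orientation: [0.713, 0.701, 0.001, -0.001]
contact_force: [-0.0, -0.0, 1.2]
gripper_width: 0.452
```

Call:
drive_tool([
  [[45,0,0,0,1],[45,0,0,0,1],[45,0,0,0,1],[45,0,0,0,1],[45,0,0,0,1],[45,0,0,0,1],[45,0,0,0,1],[45,0,0,0,1],[45,0,0,0,1],[45,0,0,0,0.3],[45,0,0,0,0],[45,0,0,0,0]],
])

```text
clock: 44.37
tool_pos: [0.4778, 0.3365, 0.2473]
orientation: [0.92, 0.393, -0.001, 0.0]
contact_force: [-0.0, 0.5, -0.5]
gripper_width: 0.449
```

```bash
python3 - <<'E'
from h import *
import pickle
o,_=st();d=cam('wrist','w38');t=cam('top');s=cam('scene');pickle.dump((d,s,t),open('k38.pkl','wb'))
crop(s,360,170,490,280,6,'s38c');crop(s,220,190,370,260,5,'s38d')
E
```

```text
t 44.37 p [0.4778 0.3365 0.2473] F [-0.   0.5 -0.5] w 0.449
[[0.691, 0.723, -0.001], [0.723, -0.691, -0.001], [-0.001, -0.001, -1.0]] [0.479 0.124 1.632 0.    1.387 1.242]
```

View pics/w38.png

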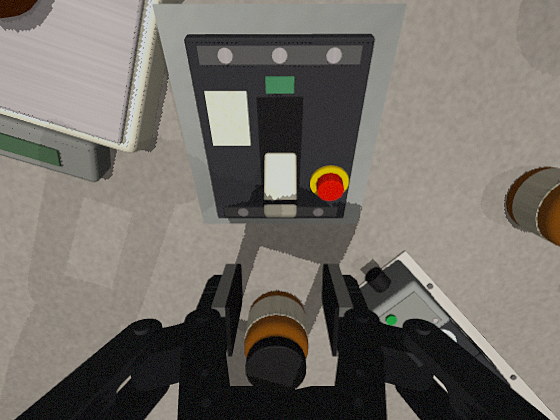

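View pics/s38c.png

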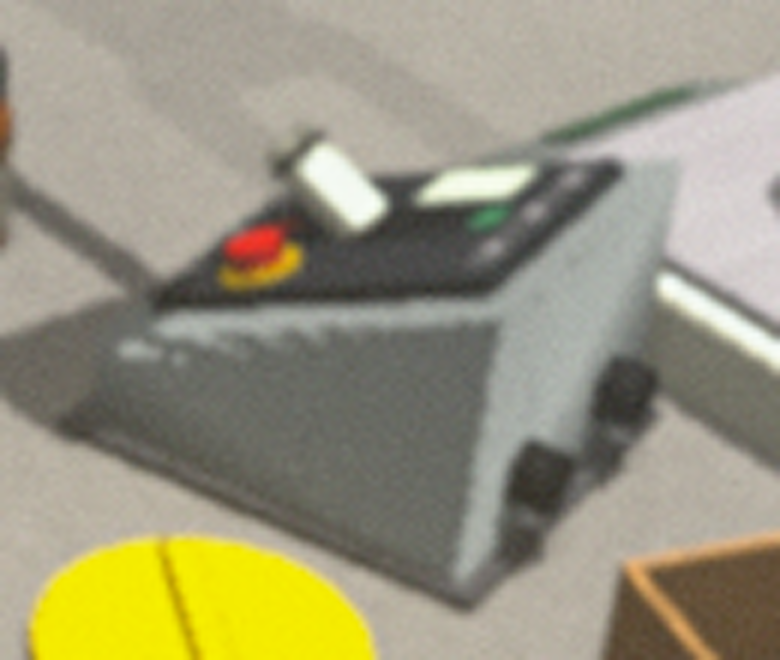

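```bash
python3 - <<'E'
from h import *
import pickle
d,s,t=pickle.load(open('k38.pkl','rb'))
x=np.array([.695,.719])
for c in ([.511,.3715],[.5125,.373],[.509,.3695]):
 c=np.array(c)
 for L,off in ((.064,.0),(.052,0),(.064,.007),(.064,-.007),(.02,.007)):
  th=1.05; dx=-L*np.sin(th)+off*np.cos(th); dz=L*np.cos(th)+off*np.sin(th)
  print(L,off,proj(d,[*(c+x*dx),.092+dz]).round(1),((proj(s,[*(c+x*dx),.092+dz])-[360,170])*6).round(0))
crop(d,230,130,360,230,6,'w38c')
E
```

```text
0.064 0.0 [280.6 217.2] [276. 135.]
0.052 0 [280.7 202.6] [296. 155.]
0.064 0.007 [280.6 215.7] [285. 125.]
0.064 -0.007 [280.6 218.7] [267. 144.]
0.02 0.007 [280.8 161.9] [358. 199.]
0.064 0.0 [280.6 214.7] [280. 136.]
0.052 0 [280.7 200.1] [300. 157.]
0.064 0.007 [280.6 213.1] [289. 127.]
0.064 -0.007 [280.6 216.2] [272. 146.]
0.02 0.007 [280.9 159.2] [362. 201.]
0.064 0.0 [280.5 220.5] [270. 133.]
0.052 0 [280.6 205.9] [290. 153.]
0.064 0.007 [280.5 219.1] [279. 123.]
0.064 -0.007 [280.5 221.9] [262. 142.]
0.02 0.007 [280.8 165.3] [352. 197.]
```

View pics/w38c.png

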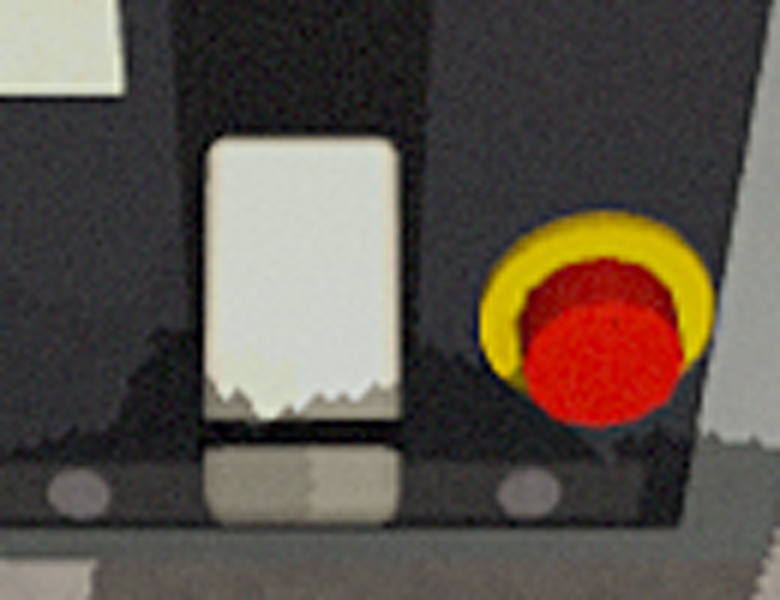

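Call:
drive_tool([
  [[45,0.005,-0.001,0.05,0],[45,0,0,0.06,0],[45,0,0,0.05,0],[45,0,0,0.03,0],[45,0,0,0.015,0],[45,0,0,0,0],[45,0,0,0,0]],
])

```text
clock: 45.1
tool_pos: [0.4801, 0.3395, 0.1259]
orientation: [0.92, 0.392, 0.0, -0.0]
contact_force: [-0.3, 0.2, 0.1]
gripper_width: 0.446
```

```bash
python3 - <<'E'
from h import *
o,_=st();d=cam('wrist','w39');s=cam('scene');crop(s,360,150,490,260,6,'s39c');cmd([.4797,.3391,.118],o)
E
```

```text
t 45.1 p [0.4801 0.3395 0.1259] F [-0.3  0.2  0.1] w 0.446
[[0.692, 0.722, 0.0], [0.722, -0.692, 0.0], [0.0, 0.0, -1.0]] [0.481 0.246 1.731 0.    1.164 1.246]
units [-0.001  -0.      0.0131]
```

View pics/w39.png

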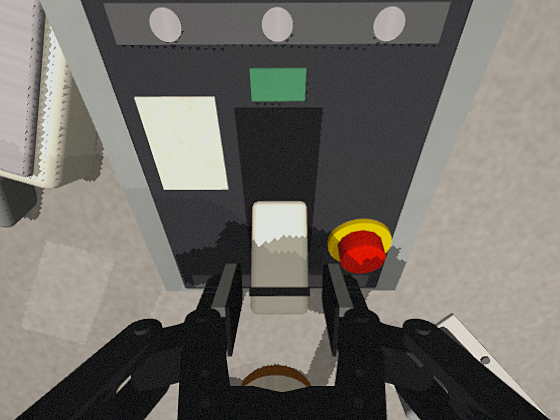

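View pics/s39c.png

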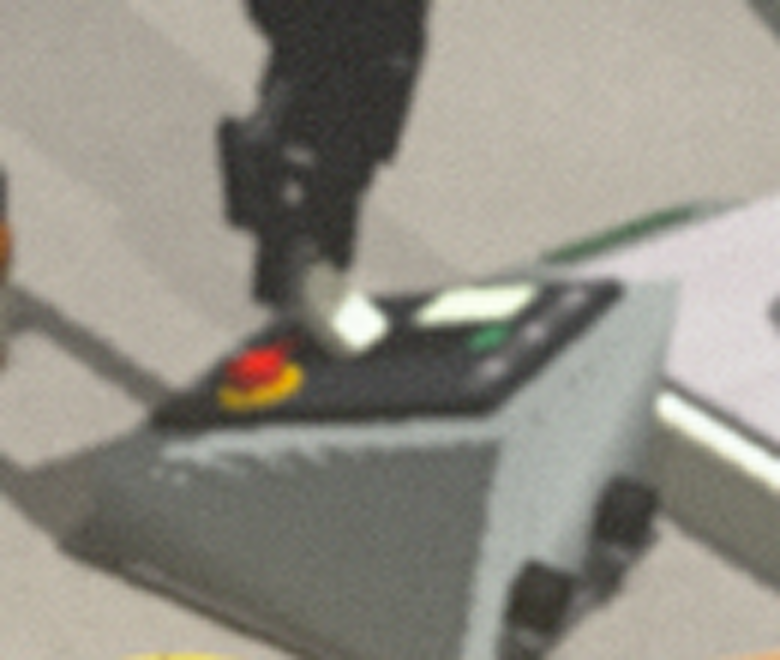

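Paddle sits centred between the pads. Down a bit and close.

Call:
drive_tool([
  [[45,0,0,0.012,0],[45,0,0,0,0],[40,0,0,0,0],[35,0,0,0,0],[25,0,0,0,0],[20,0,0,0,0],[20,0,0,0,0]],
])

```text
clock: 45.78
tool_pos: [0.4793, 0.3399, 0.1188]
orientation: [0.92, 0.392, -0.0, -0.001]
contact_force: [-4.8, 1.1, 5.5]
gripper_width: 0.287
```

```bash
python3 - <<'E'
from h import *
o,_=st();d=cam('wrist','w40')
E
```

```text
t 45.78 p [0.4793 0.3399 0.1188] F [-4.8  1.1  5.5] w 0.287
[[0.692, 0.721, -0.001], [0.722, -0.692, 0.001], [0.0, -0.001, -1.0]] [4.820e-01 2.540e-01 1.736e+00 1.000e-03 1.152e+00 1.246e+00]
```

View pics/w40.png

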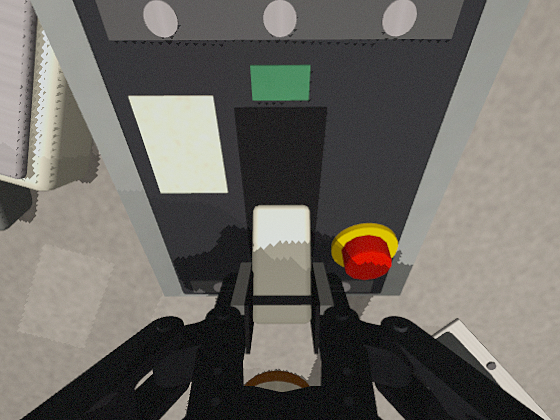

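Call:
drive_tool([
  [[20,0.006,0,-0.009,0],[20,0.007,0,-0.0082,0],[20,0.008,0,-0.007,0],[20,0.0088,0,-0.0065,0],[20,0,0,0,0],[20,0,0,0,0]],
])

```text
clock: 46.33
tool_pos: [0.4897, 0.3511, 0.134]
orientation: [0.92, 0.392, -0.004, 0.0]
contact_force: [-6.7, -1.8, -9.6]
gripper_width: 0.288
```

Call:
drive_tool([
  [[20,0.0095,0,-0.005,0],[20,0.0102,0,-0.004,0],[20,0.0085,0,-0.002,0],[20,0.0085,0,-0.0013,0],[20,0,0,0,0],[20,0,0,0,0]],
])

```text
clock: 46.83
tool_pos: [0.5046, 0.3667, 0.1419]
orientation: [0.92, 0.392, -0.005, 0.001]
contact_force: [-9.4, -4.0, -5.5]
gripper_width: 0.286
```

```bash
python3 - <<'E'
from h import *
o,_=st();d=cam('wrist','w41');s=cam('scene');crop(s,360,150,490,260,6,'s41c')
E
```

```text
t 46.83 p [0.5046 0.3667 0.1419] F [-9.4 -4.  -5.5] w 0.286
[[0.692, 0.722, -0.008], [0.722, -0.692, -0.005], [-0.009, -0.002, -1.0]] [ 0.502  0.314  1.615 -0.     1.222  1.267]
```

View pics/w41.png

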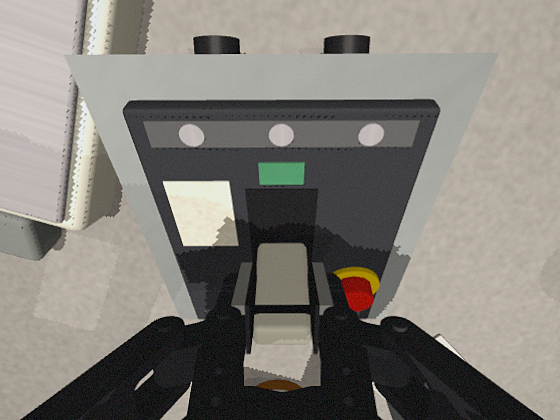

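View pics/s41c.png

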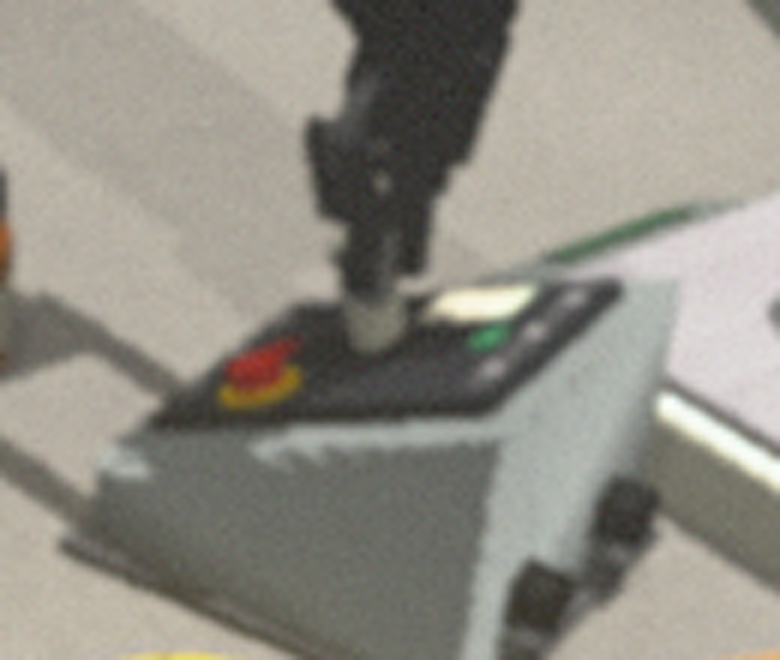

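Call:
drive_tool([
  [[20,0.008,0,0,0],[20,0.008,0,0,0],[20,0.004,0,0,0],[20,0,0,0,0],[20,0,0,0,0]],
])

```text
clock: 47.35
tool_pos: [0.5138, 0.3761, 0.1425]
orientation: [0.92, 0.392, -0.003, 0.0]
contact_force: [-6.7, -3.1, -5.9]
gripper_width: 0.277
```

```bash
python3 - <<'E'
from h import *
o,_=st();d=cam('wrist','w42');s=cam('scene');crop(s,360,150,490,260,6,'s42c')
E
```

```text
t 47.35 p [0.5138 0.3761 0.1425] F [-6.7 -3.1 -5.9] w 0.277
[[0.693, 0.721, -0.006], [0.721, -0.693, -0.003], [-0.006, -0.002, -1.0]] [0.508 0.34  1.581 0.    1.227 1.273]
```

View pics/s42c.png

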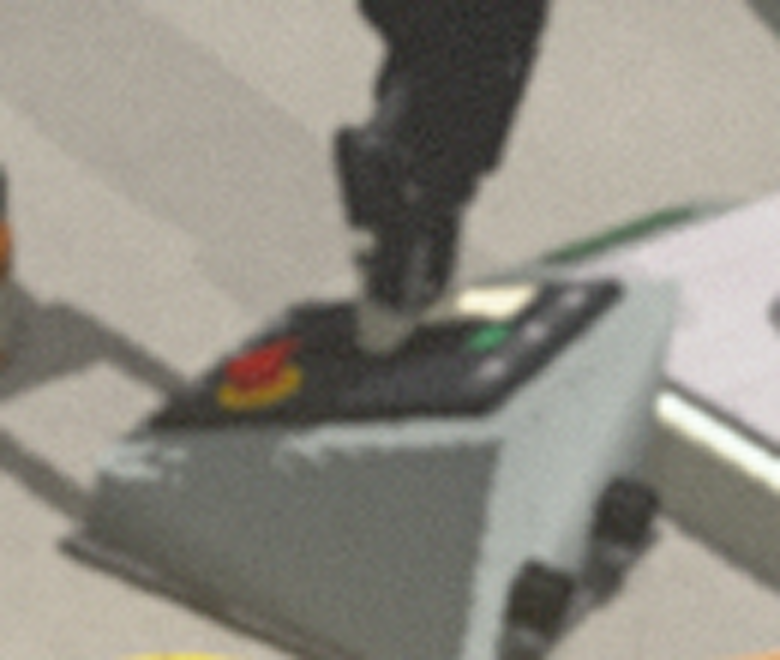

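Call:
drive_tool([
  [[20,0.003,0,0,0],[20,0,0,0,0],[20,0,0,0,0],[45,0,0,0,0],[50,0,0,0,0],[50,0,0,0,0],[50,0,0,-0.02,0],[50,0,0,-0.04,0],[50,0,0,-0.06,0],[50,0,0,-0.06,0],[50,0,0,0,0]],
])

```text
clock: 48.37
tool_pos: [0.5212, 0.3803, 0.2638]
orientation: [0.92, 0.392, 0.008, -0.001]
contact_force: [1.3, 0.3, 2.5]
gripper_width: 0.499
```

```bash
python3 - <<'E'
from h import *
o,_=st();d=cam('wrist','w43');s=cam('scene');crop(s,360,150,490,260,6,'s43c')
E
```

```text
t 48.37 p [0.5212 0.3803 0.2638] F [1.3 0.3 2.5] w 0.499
[[0.693, 0.721, 0.015], [0.721, -0.693, 0.008], [0.016, 0.005, -1.0]] [ 0.508  0.244  1.464 -0.     1.417  1.273]
```

View pics/s43c.png

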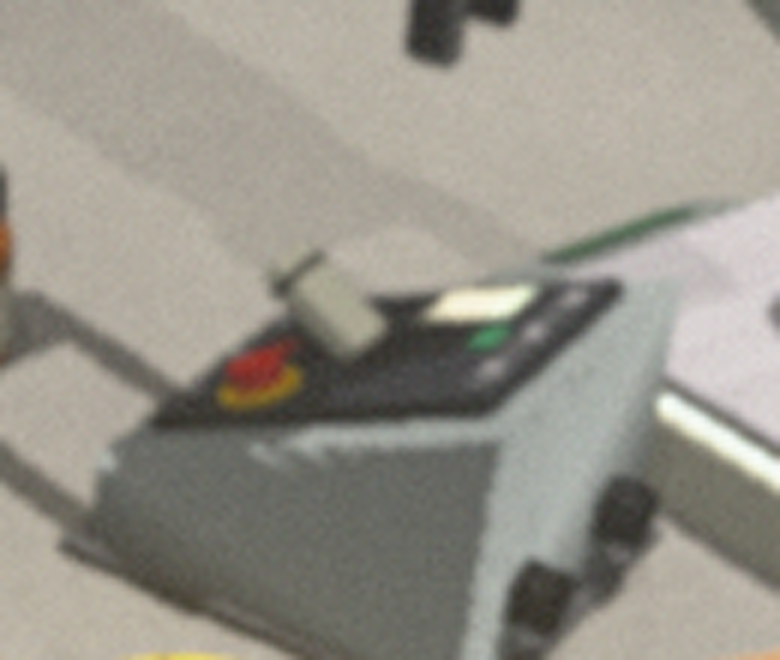

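View pics/w43.png

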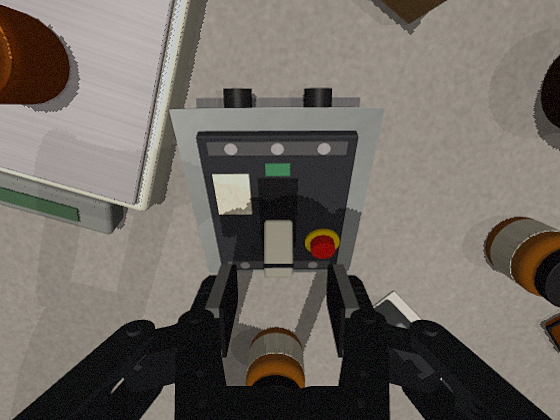

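Call:
drive_tool([
  [[0,-0.05,0,0,0],[0,-0.055,0,0,0],[0,-0.053,0,0,0],[0,0,0,0,0],[0,0,0,0,0],[0,0,0,0,0]],
])

```text
clock: 48.97
tool_pos: [0.4516, 0.3097, 0.252]
orientation: [0.92, 0.392, 0.0, -0.0]
contact_force: [1.0, 0.6, 0.2]
gripper_width: 0.004
```

```bash
python3 - <<'E'
from h import *
o,_=st();cmd([.454,.3125,.11],o)
E
```

```text
t 48.97 p [0.4516 0.3097 0.252 ] F [1.  0.6 0.2] w 0.004
[[0.693, 0.721, 0.001], [0.721, -0.693, 0.0], [0.001, 0.0, -1.0]] [0.457 0.03  1.722 0.    1.388 1.222]
units [ 0.006  -0.0004  0.2366]
```

Call:
drive_tool([
  [[0,0,0,0.05,0],[0,0,0,0.06,0],[0,0,0,0.06,0],[0,0,0,0.045,0],[0,0,0,0.02,0],[0,0,0,0,0],[0,0,0,0,0]],
])

```text
clock: 49.55
tool_pos: [0.4519, 0.3101, 0.1112]
orientation: [0.92, 0.392, -0.0, -0.0]
contact_force: [-0.4, 0.3, 1.6]
gripper_width: 0.001
```

```bash
python3 - <<'E'
from h import *
o,_=st();d=cam('wrist','w44');s=cam('scene');crop(s,340,150,490,260,5,'s44c')
E
```

```text
t 49.55 p [0.4519 0.3101 0.1112] F [-0.4  0.3  1.6] w 0.001
[[0.692, 0.722, -0.0], [0.722, -0.692, -0.0], [-0.0, -0.0, -1.0]] [0.458 0.176 1.845 0.    1.121 1.222]
```

View pics/s44c.png

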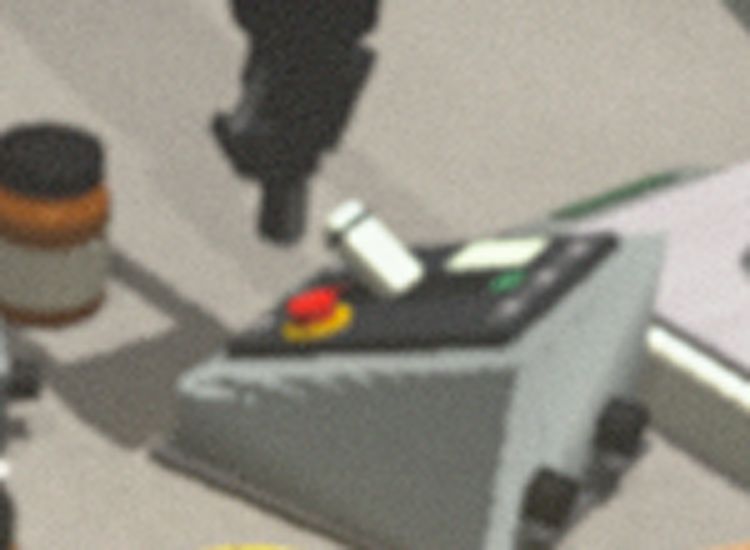

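View pics/w44.png

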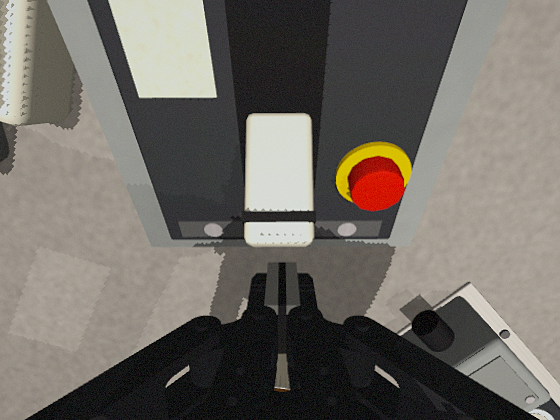

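Call:
drive_tool([
  [[0,0.012,0,0.006,0],[0,0.012,0,0.002,0],[0,0,0,0,0],[0,0,0,0,0]],
])

```text
clock: 49.98
tool_pos: [0.462, 0.3206, 0.1067]
orientation: [0.92, 0.392, 0.001, -0.0]
contact_force: [0.4, 0.1, 0.1]
gripper_width: -0.004
```

Call:
drive_tool([
  [[0,0.006,0,-0.007,0],[0,0.007,0,-0.012,0],[0,0.008,0,-0.012,0],[0,0,0,0,0],[0,0,0,0,0]],
])

```text
clock: 50.4
tool_pos: [0.4702, 0.3295, 0.1256]
orientation: [0.92, 0.392, 0.0, -0.0]
contact_force: [-2.1, -2.6, 0.6]
gripper_width: 0.0
```

```bash
python3 - <<'E'
from h import *
o,_=st();d=cam('wrist','w45');s=cam('scene');crop(s,340,150,490,260,5,'s45c')
E
```

```text
t 50.4 p [0.4702 0.3295 0.1256] F [-2.1 -2.6  0.6] w 0.0
[[0.692, 0.722, 0.0], [0.722, -0.692, 0.0], [0.001, 0.0, -1.0]] [0.474 0.215 1.768 0.    1.157 1.238]
```

View pics/s45c.png

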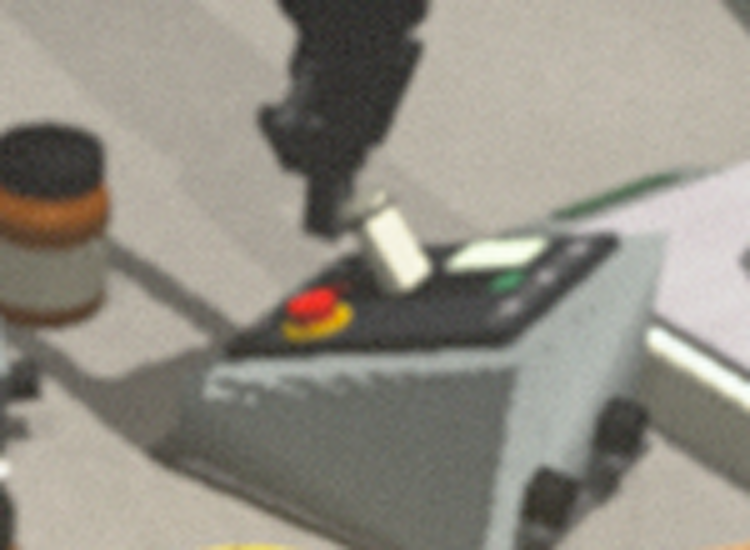

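View pics/w45.png

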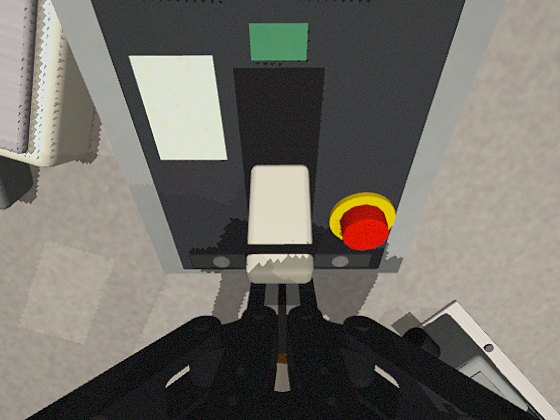

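Call:
drive_tool([
  [[0,0.009,0,-0.009,0],[0,0.01,0,-0.008,0],[0,0.011,0,-0.006,0],[0,0.012,0,-0.004,0],[0,0,0,0,0],[0,0,0,0,0]],
])

```text
clock: 51.0
tool_pos: [0.4882, 0.3478, 0.1412]
orientation: [0.92, 0.392, 0.001, -0.0]
contact_force: [0.0, -1.0, 0.9]
gripper_width: 0.002
```

Call:
drive_tool([
  [[0,0.012,0,-0.002,0],[0,0.01,0,0,0],[0,0.008,0,0,0],[0,0,0,0,0],[0,0,0,0,0]],
])

```text
clock: 51.42
tool_pos: [0.4987, 0.3589, 0.142]
orientation: [0.92, 0.392, -0.003, 0.001]
contact_force: [-7.3, -9.3, 8.8]
gripper_width: 0.003
```

```bash
python3 - <<'E'
from h import *
o,_=st();d=cam('wrist','w46');s=cam('scene');crop(s,340,150,490,260,5,'s46c')
E
```

```text
t 51.42 p [0.4987 0.3589 0.142 ] F [-7.3 -9.3  8.8] w 0.003
[[0.692, 0.722, -0.004], [0.722, -0.692, -0.004], [-0.006, -0.0, -1.0]] [ 0.496  0.29   1.643 -0.002  1.213  1.262]
```

View pics/s46c.png

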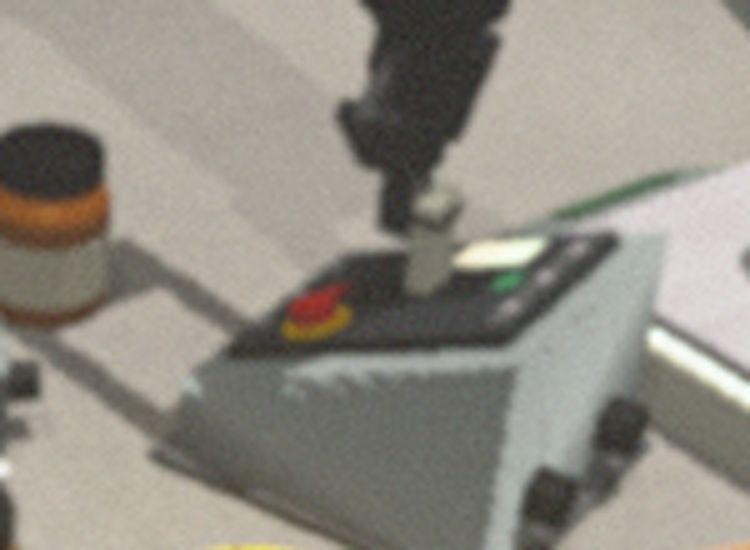

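View pics/w46.png

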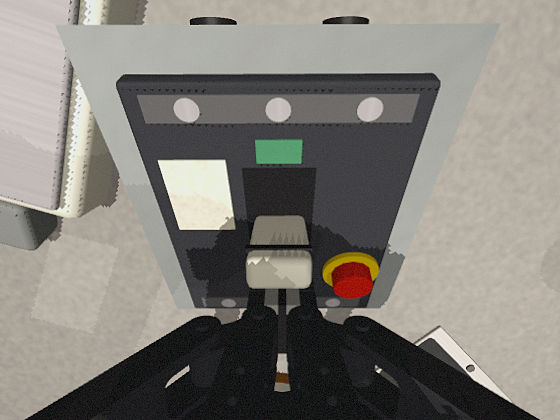

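Call:
drive_tool([
  [[0,0.002,0,0,0],[0,0,0,0,0],[0,-0.01,0,0,0],[0,-0.02,0,0,0],[0,-0.04,0,0,0],[0,-0.05,0,0,0],[0,0,0,0,0],[0,0,0,0,0],[0,0,0,0,0]],
])

```text
clock: 52.27
tool_pos: [0.4518, 0.3098, 0.1426]
orientation: [0.92, 0.392, 0.001, -0.0]
contact_force: [0.4, -0.2, 0.4]
gripper_width: 0.001
```

```bash
python3 - <<'E'
from h import *
o,_=st();s=cam('scene','s47');crop(s,340,150,490,260,5,'s47c')
E
```

```text
t 52.27 p [0.4518 0.3098 0.1426] F [ 0.4 -0.2  0.4] w 0.001
[[0.693, 0.721, 0.002], [0.721, -0.693, 0.001], [0.002, 0.0, -1.0]] [0.457 0.133 1.827 0.    1.179 1.222]
```

View pics/s47c.png

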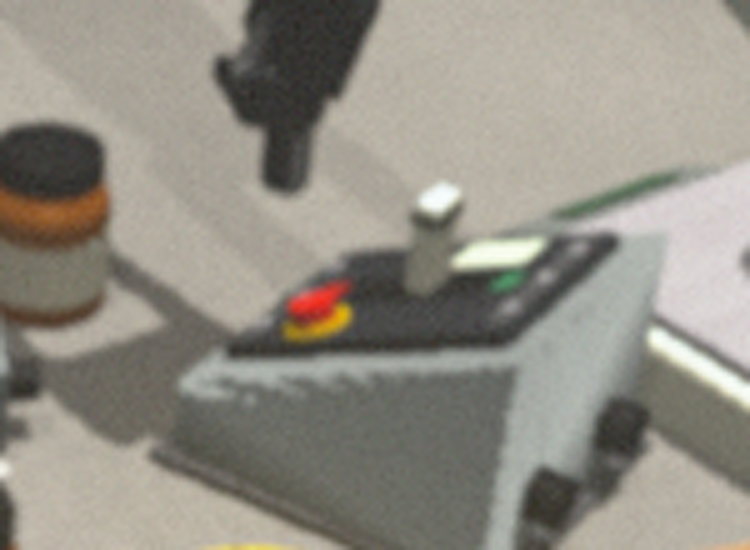

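Call:
drive_tool([
  [[0,0,0,-0.06,0],[0,0,0,-0.06,0],[0,0,0,-0.06,0],[0,0,0,-0.06,0],[0,0,0,-0.06,0],[0,0,0,0,0],[0,0,0,0,0],[0,0,0,0,0],[0,0,0,0,0],[0,0,0,0,0],[0,0,0,0,0],[0,0,0,0,0]],
])

```text
clock: 53.32
tool_pos: [0.4506, 0.3091, 0.321]
orientation: [0.92, 0.392, -0.001, 0.0]
contact_force: [0.2, 0.1, 0.3]
gripper_width: 0.004
```

```bash
python3 - <<'E'
from h import *
o,_=st();s=cam('scene','s48');t=cam('top','t48');crop(t,100,160,420,270,2.5,'t48c');crop(s,220,195,360,250,5.5,'s48m')
E
```

```text
t 53.32 p [0.4506 0.3091 0.321 ] F [0.2 0.1 0.3] w 0.004
[[0.693, 0.721, -0.002], [0.721, -0.693, -0.001], [-0.002, -0.001, -1.0]] [ 0.457 -0.007  1.631  0.     1.519  1.222]
```

View pics/s48.png

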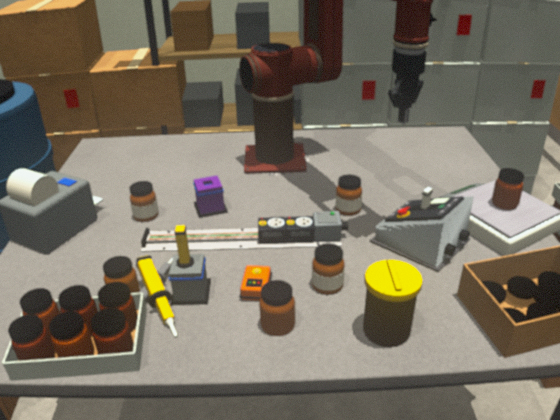

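View pics/t48.png

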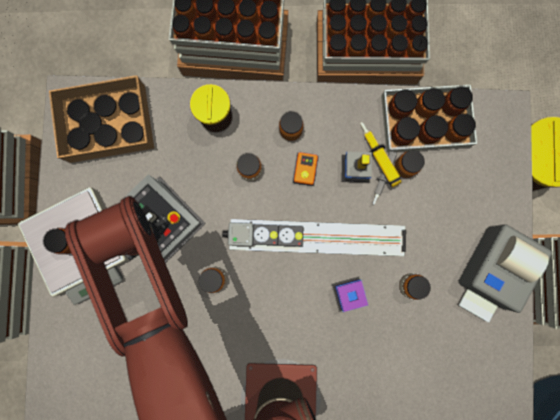

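```bash
python3 - <<'E'
from h import *
d=cam('top');im=cv2.cvtColor(d['frame'],cv2.COLOR_RGB2HSV)
m=cv2.inRange(im,(22,120,120),(36,255,255));n,l,s,c=cv2.connectedComponentsWithStats(m)
for i in range(1,n):
  if s[i,4]>8 and 215<c[i][1]<260: p=pix(d,*c[i],.052);print(s[i,4],c[i].round(1),p.round(4))
E
```

```text
50 [273.4 234.5] [0.4768 0.0354 0.052 ]
48 [298.4 235.5] [ 0.4759 -0.0365  0.052 ]
```

```bash
python3 - <<'E'
from h import *
print(manip.hand_in())
E
```

```text
the job is handed in; nothing more can be done
None
```

I did every step in the required order and handed the job in at about 53 s. The hand-in reported no verdict.

- **Breaker test:** On the first press the closed gripper probably blocked the lever, so it only dropped as I moved away. I turned the gripper and pressed the button again, holding it fully in (about 23 N) with the lever down.
- **Proving:** There were two modules on the track. The tip touched the proving unit (8 N), the first module (23 N), the second module (11 N) and the proving unit again (8 N). The camera showed the tip on the brass just before or during each contact.
- **Tester:** It is back in its dock, upright and on its guard.
- **Modules:** I slid the first module until it met the feed unit, then the second until it met the first. Both pushes ended at about 30 N with the lever still down.
- **Lever:** My first lift, by gripping the handle, slipped and the lever fell back down. Pushing it from below then raised it, and it stayed up after I let go.

**Last checks:**
- The lever was up.
- The test points were 71.9 mm apart in the top camera, against 72 mm for flush modules, and no rail showed between the modules or at the feed unit.
- The tester was in its dock and the arm was clear with about 0 N on the tool.
- The jars looked upright and in their places by eye.
- I hit the picture limit, so I could not view the final close-up of the modules and relied on the measured spacing instead.
- Both look-alike testers had fallen over by my second look at that area, before I worked near them. I left them where they lay.

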